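# Pack the supper caddy

## Robot

A 7-joint arm with a two-finger parallel gripper is mounted at the origin on a cart in front of the work surface, level with it; the furniture and walls round the work are solid. World frame = base frame: x ahead of the robot, y to its left, z up, the work surface at z = 0. Lengths are in m, angles in rad, forces in N, time in s.
With the tool pointing down it reaches from about 0.4 to 0.85 m from the base axis. Payload 10.4 kg.
Tool frame: the origin (TCP) lies on the front face of the gripper's body, between the roots of the fingers; the fingertips stand 70 mm ahead of it and the grasp point (between the pads) lies 51 mm ahead of it; y points along the fingers, z is the direction in which the jaws open and shut, and the axes are right-handed (so a half turn about y gives the same grasp; the last joint's range is limited). The gripper opens to 87 mm and grips with 3 to 60 N. Pads are 19 mm wide; open, the fingers measure 117 mm over their backs; the gripper's body (75 mm by 190 mm) begins 51 mm behind the grasp point.
Start: joints at [-1.124, 0.332, -0.065, 1.46, 0.022, 1.35, -0.088], TCP at [0.283, 0.557, 0.292] pointing down, gripper open.
Joint ranges: [-2.6, 2.6], [-0.5, 2.12], [-1.47, 1.34], [0.16, 2.42], [-1.27, 4.41], [0.06, 2.06], [-2.6, 2.6]. Speed limits (rad/s): [2.22, 2.22, 2.79, 2.79, 3.14, 3.14, 3.14].

## Interface

Orientations are given as a unit quaternion [x, y, z, w].
In Python, from bench import * gives the robot as it stands. The module is installed in compiled form; this text tells all that it offers.
- The arm moves only by the shell command python3 -m pendant 'ROWS' [FORCE]. ROWS is JSON, a list of rows, each an object with "dp": the shift along the world's x, y, z in mm, a list of three; "angular": the turn, a rotation vector about the world's x, y, z in degrees, a list of three; "jaw": the closure in counts, from 0 (fully open) to 255 (shut). A call has 1 to 12 rows; each row shifts and turns the commanded pose from where the row before left it; what a row does not reach is not made up. A row lasts 1/10 s, in which the tool goes at most 50 mm and 8.59 degrees, less where a joint would pass 70% of its speed; a pose out of reach is approached as far as the arm can. A call is refused whole if a number of a shift passes 50 or a number of a turn 8.59, either way. A call with a gripper value outside its range is refused whole. The fingers move at their own pace and stop on an object; FORCE is the grip in N (left out, the last holds). Time passes only in rows, so rows that do not move let the fingers close. It gives the time, the measured TCP pose, the force and the opening at its end, in the units of the state.
- read_state(): the state, without advancing time (a new reading comes with each control period).
- camera(name): name is "side" or "top" or "wrist"; returns (picture, depth): 400x640x3 uint8, red, green, blue; 400x640 float32, m along the optical axis (not along the pixel's ray), 0 where there is no reading.
- get_calibration(name): a dict with "K" (3x3 intrinsics, pixels), "extrinsics" (4x4, takes a point from world to camera coordinates). Camera axes: x right, y up, looking along -z (the intrinsics and any distortion apply to the point x, -y, -z); pixel columns grow to the right and rows downward; lengths in m; the calibration is good to about 2 mm. A picture is of the moment at which its call begins: read the wrist's pose just before it. get_calibration takes no time and is no camera call; for the wrist camera it gives the pose at the moment of the call.
- close_job(): hands the job in, once; it reports no verdict.
The state is a dict: "time": time; "joint_positions": joint angles; "joint_vel": joint speeds; "joint_torque": joint torques, N m; "ee_pos": TCP position; "eef_rot": TCP orientation; "ft_force": force on the tool from outside, world axes, zero at the start; "torque": the same for the moment, N m; "width": finger opening in m.
Only numpy, scipy, OpenCV 4.12 (cv2) and the standard library are available. Lean on these libraries where they do the work, as an engineer would, in place of code of your own. Each camera call takes 0.05 s, during which the arm holds its last target.

## Task

Pack the oak caddy for supper outside: the salt shaker goes in the small round well, the clear oil bottle in the square well, the wooden pepper mill in the large round well, and the matchbox lies flat in the shallow oblong one. Everything must stand fully down in its well; set the two glass things, bottle and shaker, down gently without dropping them, and never tip the bottle over. The tall dark bottle and the flat-topped spice jar belong to the kitchen, so leave them standing where they are.

Things in the scene. Friction and masses are not known exactly. Their poses are not given: they have to be found in the camera images.
- pepper_mill: turned dark wooden pepper mill, 170 mm high, foot 58 mm round, waisted below a rounded head 48 mm wide (widest 140 mm above the foot, a 12 mm wide knob on top from 158 mm); 0.18 kg; grip it by the head. Origin: centre of its foot; z up, upright at the start. 
- salt_shaker: small glass shaker with a pale grey domed top with holes, 90 mm high, body 44 mm round up to a height of 70 mm, dome 34 mm wide; 0.1 kg. Origin: centre of its foot; z up, upright at the start. 
- oil_bottle: clear bottle with pale oil and a pale cap, 206 mm high, body 52 mm round, shoulders narrowing to the neck; 0.48 kg; about 35 mm wide where a gripper takes it from above, 155 mm above the foot. Origin: centre of its foot; z up, upright at the start. 
- matchbox: box of matches, blue sides and cream top, lying flat: 36 mm along its x, 56 mm along its y, 16 mm high; 0.02 kg. Origin: middle of its underside, z up; it lies at any yaw. Its tray does not slide.
- dark_bottle: dark, nearly black frying-oil bottle, 244 mm high, 53 mm round, loose: a look-alike that stays where it is. Origin: centre of its foot; z up, upright at the start. 
- spice_jar: small plain glass spice jar with a flat dark metal lid (no dome), 82 mm high, 42 mm round, loose: a look-alike of the shaker that stays where it is. Origin: centre of its foot; z up, upright at the start. 
- well_large_round: the larger round well, for the mill: wooden insert, 82 x 82 x 26 mm high, fixed in one of four places (2 x 2, 83 mm apart) in the caddy. Origin: middle of its underside; x, y along its edges. The well is 72 mm across and 20 mm deep, in the middle, its floor 6 mm above the origin. The caddy is a square oak crate 183 mm wide, fixed on the cold glass hob; its walls and the inserts end at z = 45 mm.
- well_small_round: the smaller round well, for the salt shaker: wooden insert, 82 x 82 x 26 mm high, fixed in one of four places (2 x 2, 83 mm apart) in the caddy. Origin: middle of its underside; x, y along its edges. The well is 58 mm across and 20 mm deep, in the middle, its floor 6 mm above the origin.
- well_square: the square well, for the oil bottle: wooden insert, 82 x 82 x 26 mm high, fixed in one of four places (2 x 2, 83 mm apart) in the caddy. Origin: middle of its underside; x, y along its edges. The well is 68 x 68 mm and 20 mm deep, in the middle, its floor 6 mm above the origin.
- well_oblong: the shallow oblong well, for the matchbox: wooden insert, 82 x 82 x 26 mm high, fixed in one of four places (2 x 2, 83 mm apart) in the caddy. Origin: middle of its underside; x, y along its edges. The well is 50 mm along x, 70 mm along y and 6 mm deep, in the middle, its floor 20 mm above the origin.
Things that resemble listed ones, but are neither listed nor needed, are in the scene too. What is shaped like the salt_shaker but green is not meant.

How it is judged:
At the end, for the whole second after the job is handed in: Mill in the large round, shaker in the small round, oil bottle in the square and matchbox in the oblong well: each within 13 mm of its middle, 4 mm of its floor, 0.1 rad of upright, at rest. Dark bottle and spice jar upright within 30 mm of where they stood (horizontal distance between pepper_mill and well_large_round below 0.013 m and z of pepper_mill in the frame of well_large_round between 0.002 and 0.01 m and angle between each of pepper_mill, salt_shaker, oil_bottle, matchbox, dark_bottle, spice_jar's own z axis and vertical below 0.1 rad and linear speed of each of pepper_mill, salt_shaker, oil_bottle, matchbox below 0.02 m/s and angular speed of each of pepper_mill, salt_shaker, oil_bottle, matchbox below 0.2 rad/s and horizontal distance between salt_shaker and well_small_round below 0.013 m and z of salt_shaker in the frame of well_small_round between 0.002 and 0.01 m and horizontal distance between oil_bottle and well_square below 0.013 m and z of oil_bottle in the frame of well_square between 0.002 and 0.01 m and horizontal distance between matchbox and well_oblong below 0.013 m and z of matchbox in the frame of well_oblong between 0.016 and 0.024 m and distance of each of dark_bottle, spice_jar from where it was at the start of the episode below 0.03 m); the robot touches nothing.
It fails at once if the dark bottle is moved by more than 30 mm (distance of dark_bottle from where it was at the start of the episode above 0.03 m).
It fails at once if the spice jar is moved by more than 30 mm (distance of spice_jar from where it was at the start of the episode above 0.03 m).
It fails at once if the oil bottle is tipped by more than 0.6 rad (angle between oil_bottle's own z axis and vertical above 0.6 rad).
It fails at once if the oil bottle is dropped or knocked: faster than 0.5 m/s while no finger holds it (linear speed of oil_bottle above 0.5 m/s and contact force between the fingers and oil_bottle below 0.05 N).
It fails at once if the salt shaker is dropped or knocked: faster than 0.5 m/s while no finger holds it (linear speed of salt_shaker above 0.5 m/s and contact force between the fingers and salt_shaker below 0.05 N).
It also fails if it takes over 120 s, if anything falls off the work surface, if the arm or the gripper's body presses on something with over 40 N, if the wrist force passes 120 N, or if a joint passes its speed limit or range.

## Working session

There is one attempt and no reset: what is moved stays moved. The work goes in short steps, Python scripts to look and compute and a shell command to move; the robot and the scene stay as the last step left them, time stands still between calls to the robot, and variables do not carry over. Pictures are saved under pics/ and viewed, and the job is handed in when it is done.

```bash
mkdir -p pics; ls
cat > h.py <<'E'
import numpy as np, cv2
from bench import *
def snap(name,tag):
    s=read_state(); c=get_calibration(name); p,d=camera(name)
    cv2.imwrite(f'pics/{tag}.png',cv2.cvtColor(p,cv2.COLOR_RGB2BGR))
    np.savez(f'pics/{tag}.npz',p=p,d=d,K=c['K'],E=c['extrinsics'])
    return p,d,c,s
def load(tag):
    z=np.load(f'pics/{tag}.npz'); return z['p'],z['d'],z['K'],z['E']
def world(tag):
    p,d,K,E=load(tag)
    v,u=np.mgrid[0:d.shape[0],0:d.shape[1]]
    x=(u-K[0,2])/K[0,0]*d; y=(v-K[1,2])/K[1,1]*d
    P=np.stack([x,-y,-d,np.ones_like(d)],-1)@np.linalg.inv(E).T
    P=P[...,:3]; P[d==0]=np.nan
    return P
E
python3 - <<'E'
from h import *
for n in ('top','side','wrist'):
    p,d,c,s=snap(n,n+'0'); print(n,c)
print({k:np.round(v,3) for k,v in s.items()})
E
```

```text
pics
top {'K': array([[468.79719941,   0.        , 317.86724243],
       [  0.        , 468.79719941, 191.04311283],
       [  0.        ,   0.        ,   1.        ]]), 'extrinsics': array([[ 0.07716291, -0.99700629, -0.00493416, -0.03097003],
       [ 0.97689389,  0.07461515,  0.20027706, -0.44622376],
       [-0.19930932, -0.02027411,  0.97972688, -1.16826783],
       [ 0.        ,  0.        ,  0.        ,  1.        ]])}
side {'K': array([[401.69556313,   0.        , 314.65662676],
       [  0.        , 401.69556313, 197.18498559],
       [  0.        ,   0.        ,   1.        ]]), 'extrinsics': array([[ 0.52303316, -0.85229738,  0.00504844, -0.25109665],
       [ 0.7526767 ,  0.46466138,  0.46644141, -0.3707912 ],
       [-0.39989261, -0.24016448,  0.88453769, -1.01028533],
       [ 0.        ,  0.        ,  0.        ,  1.        ]])}
wrist {'K': array([[276.51253764,   0.        , 320.73256062],
       [  0.        , 276.51253764, 203.74746483],
       [  0.        ,   0.        ,   1.        ]]), 'extrinsics': array([[ 0.45250929,  0.89175738, -0.0020281 , -0.62516634],
       [-0.85599212,  0.43372084, -0.28136048,  0.03410699],
       [-0.25002566,  0.12905427,  0.9596    , -0.39130511],
       [ 0.        ,  0.        ,  0.        ,  1.        ]])}
{'time': np.float64(0.1), 'joint_positions': array([-1.124,  0.333, -0.065,  1.461,  0.022,  1.35 , -0.089]), 'joint_vel': array([ 0.001, -0.   , -0.   , -0.001, -0.   ,  0.   , -0.   ]), 'joint_torque': array([ 2.0000e-03, -6.2454e+01,  2.5000e-02, -3.9071e+01, -6.1000e-02,
        3.7000e-02,  0.0000e+00]), 'ee_pos': array([0.283, 0.557, 0.292]), 'eef_rot': array([ 0.688, -0.165,  0.164, -0.687]), 'ft_force': array([ 0.063, -0.423, -0.067]), 'torque': array([ 0.081, -0.009, -0.011]), 'width': np.float64(0.087)}
```

View pics/top0.png

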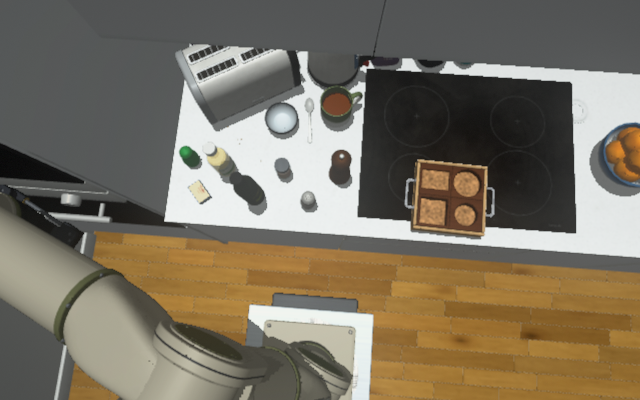

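View pics/side0.png

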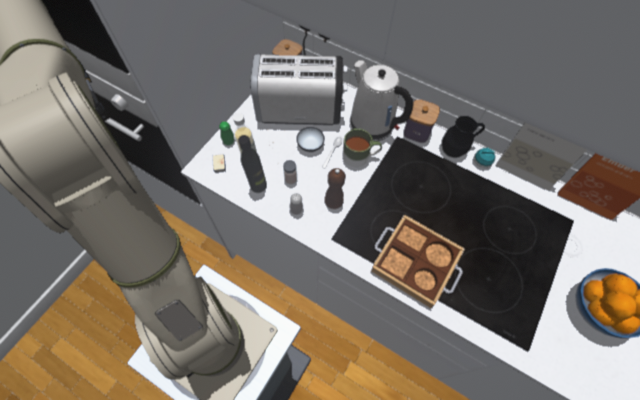

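View pics/wrist0.png

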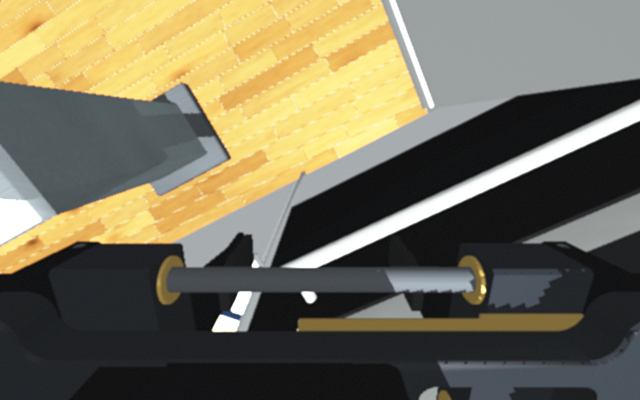

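Run:
```python
from h import *
P=world('top0'); p=load('top0')[0]
for n,(u,v) in dict(green=(189,156),match=(199,191),oilcap=(210,148),oil=(218,160),darkcap=(236,180),dark=(250,193),spice=(283,163),shaker=(308,198),mill=(341,156),c1=(435,180),c2=(466,184),c3=(432,212),c4=(465,214),table=(300,150),mug=(336,104),bowl=(282,118)).items():
    print(n,np.round(P[v,u],4))
for tag,(a,b,c,d) in dict(t=(170,130,370,230),c=(390,140,510,250)).items():
    im=cv2.cvtColor(p[b:d,a:c],cv2.COLOR_RGB2BGR); k=4 if tag=='t' else 5
    cv2.imwrite(f'pics/top0_{tag}.png',cv2.resize(im,None,fx=k,fy=k,interpolation=cv2.INTER_CUBIC))
# surface hist
```

```text
green [0.5067 0.3386 0.078 ]
match [0.4301 0.3199 0.0115]
oilcap [0.496  0.2535 0.2053]
oil [0.4848 0.2469 0.1444]
darkcap [0.418  0.1783 0.2425]
dark [0.408  0.1595 0.1556]
spice [0.5048 0.0962 0.0846]
shaker [0.4183 0.0254 0.0923]
mill [ 0.5098 -0.047   0.1701]
c1 [ 0.5001 -0.2982  0.0431]
c2 [ 0.4999 -0.384   0.0254]
c3 [ 0.4182 -0.2967  0.0262]
c4 [ 0.4195 -0.3823  0.0261]
table [5.669e-01 6.180e-02 2.000e-04]
mug [ 0.6844 -0.0268  0.0569]
bowl [0.6538 0.1191 0.0038]
```

View pics/top0_t.png

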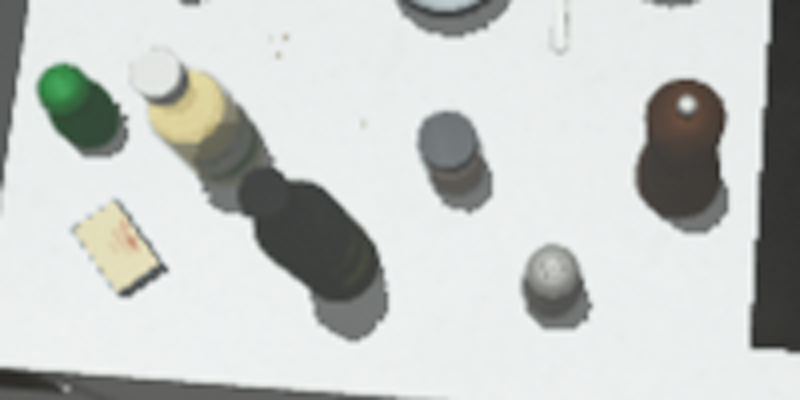

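View pics/top0_c.png

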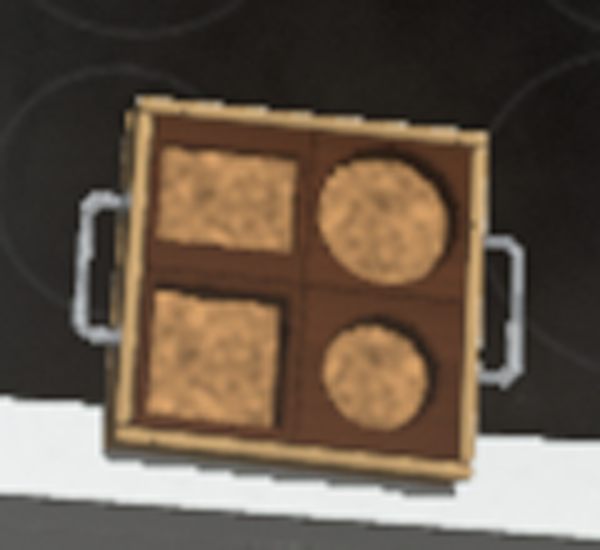

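```bash
cat > fit.py <<'E'
from h import *
from scipy.optimize import least_squares
def circ(X,r=None):
    c0=X.mean(0)
    if r: return least_squares(lambda q:np.hypot(X[:,0]-q[0],X[:,1]-q[1])-r,c0,loss='soft_l1',f_scale=.002).x
    return least_squares(lambda q:np.hypot(X[:,0]-q[0],X[:,1]-q[1])-q[2],[*c0,.02],loss='soft_l1',f_scale=.002).x
E
python3 - <<'E'
from fit import *
for tag in ('top0','side0'):
    P=world(tag); z=P[...,2]; Q=P.reshape(-1,3); Q=Q[~np.isnan(Q[:,0])]
    print(tag,'table z',np.median(z[(abs(P[...,0]-.56)<.03)&(abs(P[...,1]-.06)<.03)]))
    for n,c,R,top in (('green',(.5,.335),.04,.09),('oil',(.49,.25),.05,.206),('dark',(.413,.165),.05,.244),('spice',(.5,.096),.04,.082),('shaker',(.415,.025),.045,.09),('mill',(.505,-.047),.05,.17)):
        X=Q[(np.hypot(Q[:,0]-c[0],Q[:,1]-c[1])<R)&(Q[:,2]>.01)]
        print(n,len(X),'zmax',np.round(X[:,2].max(),4),end=' ')
        T=X[X[:,2]>X[:,2].max()-.012]; print('topcen',np.round((T[:,:2].max(0)+T[:,:2].min(0))/2,4),'ext',np.round(np.ptp(T[:,:2],axis=0),3),end=' ')
        for lo,hi in ((.015,.06),(.06,.1),(.1,.14)):
            B=X[(X[:,2]>lo)&(X[:,2]<hi)]
            if len(B)>30: print((lo,hi),len(B),np.round(circ(B[:,:2]),4),end=' ')
        print()
    # matchbox
    p=load(tag)[0].astype(int)
    M=(abs(P[...,0]-.43)<.06)&(abs(P[...,1]-.315)<.06)&(z>.008)&(z<.03)
    X=P[M]; print('match',len(X),np.round(np.median(X[:,2]),4),X[:,:2].min(0),X[:,:2].max(0))
    if len(X): print(cv2.minAreaRect((X[:,:2]*1000).astype(np.float32)))
    # caddy
    p_,d,K,E=load(tag)
    cam=-E[:3,:3].T@E[:3,3]
    pix=np.argwhere((abs(P[...,0]-.46)<.09)&(abs(P[...,1]+.34)<.09)&(z>.035)&(z<.06))
    X=P[(abs(P[...,0]-.46)<.12)&(abs(P[...,1]+.34)<.097)&(z>.041)&(z<.055)]
    print('caddy',len(X),np.round(np.median(X[:,2]),4),cv2.minAreaRect((X[:,:2]*1000).astype(np.float32)))
    # holes: top-plane mask
    m=((z>.0405)&(z<.055)).astype(np.uint8)
    for n,c in (('obl',(.50,-.298)),('large',(.50,-.384)),('sq',(.418,-.297)),('small',(.4195,-.3823))):
        lim=.03 if n!='obl' else .042
        H=(abs(P[...,0]-c[0])<.045)&(abs(P[...,1]-c[1])<.045)&(z<lim)&(z>.01)
        lab=cv2.connectedComponents(H.astype(np.uint8))
        Y=P[H]; print(n,len(Y),'zfloor',np.round(np.median(Y[:,2]),4),cv2.minAreaRect((Y[:,:2]*1000).astype(np.float32)))
E
```

```text
top0 table z 0.0002535097975437939
green 299 zmax 0.0934 topcen [0.5153 0.3487] ext [0.031 0.031] (0.015, 0.06) 131 [0.5148 0.3509 0.0193] (0.06, 0.1) 163 [0.5138 0.3481 0.012 ] 
oil 696 zmax 0.2106 topcen [0.4957 0.2573] ext [0.03 0.03] (0.015, 0.06) 89 [0.4989 0.2566 0.026 ] (0.06, 0.1) 95 [0.498  0.257  0.0262] (0.1, 0.14) 173 [0.4967 0.257  0.0241] 
dark 725 zmax 0.2502 topcen [0.4211 0.1799] ext [0.028 0.029] (0.015, 0.06) 71 [0.429  0.1742 0.0267] (0.06, 0.1) 77 [0.4273 0.175  0.0263] (0.1, 0.14) 81 [0.4264 0.1766 0.0266] 
spice 290 zmax 0.0881 topcen [0.5004 0.1009] ext [0.036 0.036] (0.015, 0.06) 72 [0.5007 0.1016 0.0207] (0.06, 0.1) 209 [0.4981 0.1005 0.0146] 
shaker 240 zmax 0.094 topcen [0.4201 0.0285] ext [0.031 0.03 ] (0.015, 0.06) 79 [0.4214 0.0286 0.0199] (0.06, 0.1) 159 [0.4194 0.0272 0.0123] 
mill 618 zmax 0.1756 topcen [ 0.5104 -0.047 ] ext [0.011 0.01 ] (0.015, 0.06) 136 [ 0.5067 -0.048   0.0254] (0.06, 0.1) 85 [ 0.5102 -0.0478  0.0222] (0.1, 0.14) 48 [ 0.5103 -0.0475  0.0243] 
match 294 0.0163 [0.39487873 0.25571704] [0.47523207 0.35023467]
((448.1755065917969, 29
[... 1746 characters left out ...]
1171875, 320.75250244140625), (57.424259185791016, 36.45555114746094), 40.3082389831543)
caddy 2408 0.0443 ((458.50335693359375, -337.64404296875), (183.23751831054688, 184.01638793945312), 87.712646484375)
obl 508 zfloor 0.0394 ((500.1058349609375, -297.9170227050781), (89.10887145996094, 90.14045715332031), 1.633434534072876)
large 463 zfloor 0.0252 ((504.0032958984375, -377.77874755859375), (76.9547348022461, 62.82151412963867), 87.07115936279297)
sq 571 zfloor 0.0252 ((413.6064147949219, -294.3027648925781), (84.0816421508789, 82.64264678955078), 88.24183654785156)
small 329 zfloor 0.0251 ((428.3410339355469, -375.384033203125), (68.39446258544922, 52.51472473144531), 24.120285034179688)
```

Run:
```python
from fit import *
from scipy.spatial.transform import Rotation as R
s=read_state(); print(np.round(R.from_quat(s['eef_rot']).as_matrix(),3))
Q=np.concatenate([world(t).reshape(-1,3) for t in('top0','side0')]); Q=Q[~np.isnan(Q[:,0])]
xs=np.arange(.25,1.0,.05); ys=np.arange(.6,-.5,-.05)
print('y\\x',' '.join(f'{x:5.2f}' for x in xs))
for y in ys:
    r=[]
    for x in xs:
        m=(abs(Q[:,0]-x)<.025)&(abs(Q[:,1]-y)<.025)
        r.append(f'{Q[m,2].max()*1000:5.0f}' if m.sum()>3 else '  ---')
    print(f'{y:5.2f}',' '.join(r))
# oil profile
c=np.array([.4985,.2565])
X=Q[(np.hypot(*(Q[:,:2]-c).T)<.04)&(Q[:,2]>.02)]
for z in np.arange(.1,.215,.008):
    B=X[abs(X[:,2]-z)<.004]
    if len(B)>5: print(round(z,3),len(B),np.round(circ(B[:,:2]),4))
```

```text
[[ 0.892 -0.     0.453]
 [-0.453 -0.001  0.892]
 [ 0.    -1.    -0.001]]
y\x  0.25  0.30  0.35  0.40  0.45  0.50  0.55  0.60  0.65  0.70  0.75  0.80  0.85  0.90  0.95
 0.60  -859   310   517  -861   ---   ---   ---   ---   ---   ---   ---   ---   ---   ---   ---
 0.55  -858   463   535  -866   ---   ---   ---   ---   ---   ---   ---   ---   ---   ---   ---
 0.50   391   585   556  -863   ---   ---   ---   ---   ---   ---   ---   ---   ---   ---   ---
 0.45   653   624   627  -868   ---   ---   ---   ---   ---   ---   ---   ---   ---   ---   ---
 0.40   662   625   655   670   688   703   702   632   438   387   355   314   261   216   169
 0.35   665  -861     6    19    21    93    87   609   185   186   185   ---   124   121   165
 0.30   662  -860     6    21    24   146     5   615   188   187   185   180   106   197   164
 0.25  -858  -858     7     7   140   211     7   620   180   186   187   184   ---   194   163
 0.20  -860  -854     6   248   249     7     8   625   157   185   187   186   182   192   164
 0.15  -857  -859     6   250   248     8     6   631    39   177   1
[... 956 characters left out ...]
    12    13    63   107   165
-0.40  -859  -856    51    53    51    50    53   745    13    13    17    12    60   186   164
-0.45  -861  -859    44    47    48    51    49   697    14    12    17    12     9   190   ---
0.1 30 [0.498  0.2567 0.0261]
0.108 31 [0.4982 0.2566 0.0259]
0.116 31 [0.4984 0.2577 0.0265]
0.124 71 [0.4975 0.2567 0.0249]
0.132 63 [0.4978 0.2573 0.0236]
0.14 80 [0.4976 0.257  0.021 ]
0.148 122 [0.498  0.2575 0.0176]
0.156 72 [0.4979 0.2577 0.0139]
0.164 24 [0.4976 0.2584 0.0128]
0.172 26 [0.4977 0.2566 0.0116]
0.18 10 [0.4976 0.258  0.013 ]
0.188 32 [0.498  0.2589 0.0161]
0.196 39 [0.4957 0.2571 0.0138]
0.204 200 [0.4959 0.2568 0.0109]
0.212 19 [0.4932 0.2528 0.0093]
```

```bash
python3 - <<'E'
from fit import *
for t in('top0','side0'):
    P=world(t)
    for v in (range(70,220,15) if t=='top0' else range(110,190,10)):
        r=P[v]; ok=(abs(r[:,2])<.012)&(r[:,0]>.3)&(r[:,1]>.2)
        i=np.where(ok)[0]
        if len(i): u=i[0]; print(t,v,u,[tuple(np.round(P[v,k],3)) for k in (u-6,u-2,u,u+3)])
P=world('top0')
for y,u in ((.3,190),(.2,230),(.1,280)):
    pass
X=P[(abs(P[...,2])<.01)&(abs(P[...,1])<.33)]
for y in (.3,.2,.1,0,-.1): 
    m=abs(X[:,1]-y)<.01; print('front edge',y,X[m,0].min())
E
python3 - <<'E'
import cv2
a=cv2.imread('pics/side0.png')[80:240,160:320]
cv2.imwrite('pics/side0_l.png',cv2.resize(a,None,fx=4,fy=4,interpolation=cv2.INTER_CUBIC)[:600])
E
```

```text
top0 85 181 [(np.float64(0.707), np.float64(0.41), np.float64(0.053)), (np.float64(0.722), np.float64(0.411), np.float64(0.021)), (np.float64(0.729), np.float64(0.411), np.float64(0.006)), (np.float64(0.73), np.float64(0.403), np.float64(0.004))]
top0 100 179 [(np.float64(0.665), np.float64(0.41), np.float64(0.051)), (np.float64(0.677), np.float64(0.41), np.float64(0.023)), (np.float64(0.685), np.float64(0.411), np.float64(0.004)), (np.float64(0.688), np.float64(0.405), np.float64(-0.004))]
top0 115 177 [(np.float64(0.622), np.float64(0.41), np.float64(0.052)), (np.float64(0.633), np.float64(0.409), np.float64(0.023)), (np.float64(0.64), np.float64(0.41), np.float64(0.005)), (np.float64(0.643), np.float64(0.403), np.float64(-0.0))]
top0 130 174 [(np.float64(0.579), np.float64(0.41), np.float64(0.056)), (np.float64(0.59), np.float64(0.411), np.float64(0.025)), (np.float64(0.595), np.float64(0.411), np.float64(0.01)), (np.float64(0.598), np.float64(0.406), np.float64(0.001))]
top0 145 172 [(np.float64(0.538), np.float64(0.41), np.float64(0.055)), (np.float64(0.547), np.float64(0.41), n
[... 2603 characters left out ...]
.461), np.float64(0.003))]
side0 170 182 [(np.float64(0.36), np.float64(0.456), np.float64(-0.05)), (np.float64(0.36), np.float64(0.431), np.float64(-0.03)), (np.float64(0.354), np.float64(0.407), np.float64(-0.0)), (np.float64(0.359), np.float64(0.399), np.float64(-0.0))]
side0 180 193 [(np.float64(0.366), np.float64(0.434), np.float64(-0.104)), (np.float64(0.346), np.float64(0.369), np.float64(-0.016)), (np.float64(0.346), np.float64(0.359), np.float64(-0.007)), (np.float64(0.348), np.float64(0.346), np.float64(0.001))]
front edge 0.3 0.3440418532300109
front edge 0.2 0.3434652985330532
front edge 0.1 0.05076349363715413
front edge 0 0.07260341296331776
front edge -0.1 -0.05108747613187786
```

View pics/side0_l.png

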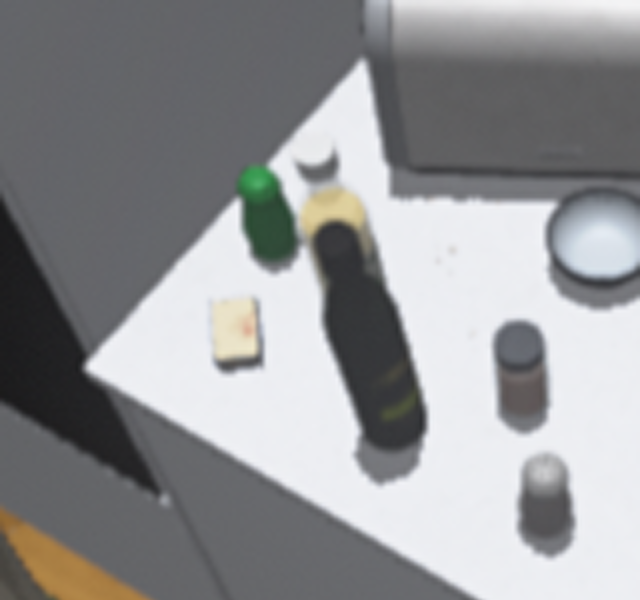

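```bash
cat >> h.py <<'E'
from scipy.spatial.transform import Rotation as R
def st():
    s=read_state(); M=R.from_quat(s['eef_rot']).as_matrix(); z=M[:,2]
    print('t %.2f'%s['time'],'p',np.round(s['ee_pos']*1000,1),'phi %.1f'%np.degrees(np.arctan2(z[1],z[0])),'app',np.round(M[:,1],3),'F',np.round(s['ft_force'],2),'w %.1f'%(s['width']*1000),'j',np.round(s['joint_positions'],2))
    return s
def need(x,y,z,phi=None):
    s=st(); print('dp mm',np.round(np.array([x,y,z])-s['ee_pos']*1000,1),end=' ')
    if phi is not None:
        f=np.radians(phi); zz=np.array([np.cos(f),np.sin(f),0]); yy=np.array([0,0,-1.]); T=np.stack([np.cross(yy,zz),yy,zz],1)
        print('rot',np.round(np.degrees((R.from_matrix(T)*R.from_quat(s['eef_rot']).inv()).as_rotvec()),2),end='')
    print()
E
python3 -m pendant '[{"dp":[0,-50,10],"angular":[0,0,6.75],"jaw":0},{"dp":[0,-50,10],"angular":[0,0,6.75],"jaw":0},{"dp":[0,-50,10],"angular":[0,0,6.75],"jaw":0},{"dp":[0,-50,10],"angular":[0,0,6.75],"jaw":0},{"dp":[10,-50,10],"angular":[0,0,0],"jaw":0},{"dp":[20,-50,10],"angular":[0,0,0],"jaw":0},{"dp":[20,-50,0],"angular":[0,0,0],"jaw":0},{"dp":[20,-50,0],"angular":[0,0,0],"jaw":0},{"dp":[20,-50,0],"angular":[0,0,0],"jaw":0}]' 20
python3 -c "
from h import *
need(421,28.5,150,90)"
```

```text
time: 1.05
ee_pos: [0.3667, 0.126, 0.3503]
eef_rot: [-0.707, -0.001, 0.0, 0.707]
ft_force: [1.3, -0.1, -0.2]
width: 0.087
t 1.05 p [366.7 126.  350.3] phi 90.1 app [ 0.     0.001 -1.   ] F [ 1.28 -0.07 -0.2 ] w 87.0 j [-0.75 -0.26  0.25  1.94  0.06  1.45  1.06]
dp mm [  54.3  -97.5 -200.3] rot [-0.04  0.02 -0.08]
```

```bash
python3 -m pendant '[{"dp":[25,-40,-30],"angular":[0,0,0],"jaw":0},{"dp":[20,-40,-40],"angular":[0,0,0],"jaw":0},{"dp":[10,-17.5,-50],"angular":[0,0,0],"jaw":0},{"dp":[0,0,-40],"angular":[0,0,0],"jaw":0},{"dp":[0,0,-20],"angular":[0,0,0],"jaw":0},{"dp":[0,0,0],"angular":[0,0,0],"jaw":0},{"dp":[0,0,0],"angular":[0,0,0],"jaw":0}]'
python3 - <<'E'
from h import *
need(421,28.5,100,90)
snap('wrist','wrist1'); snap('side','side1')
E
```

```text
time: 1.75
ee_pos: [0.415, 0.0429, 0.1844]
eef_rot: [0.707, 0.001, -0.001, -0.707]
ft_force: [-0.2, 1.6, -0.4]
width: 0.0869
t 1.75 p [415.   42.9 184.4] phi 90.1 app [ 0. -0. -1.] F [-0.16  1.56 -0.39] w 86.9 j [-0.67 -0.06  0.45  2.13  0.03  1.06  1.34]
dp mm [  6.  -14.4 -84.4] rot [ 0.01  0.   -0.08]
```

View pics/wrist1.png

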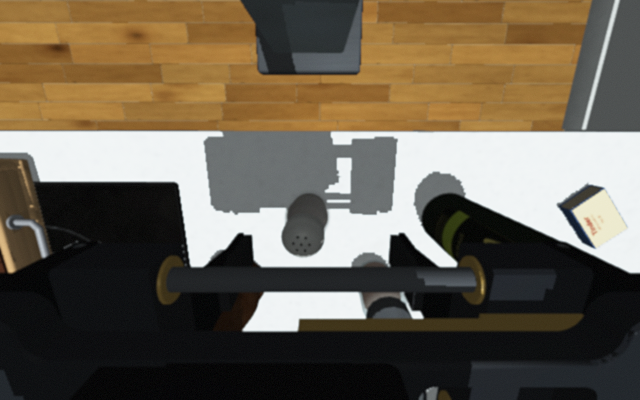

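View pics/side1.png

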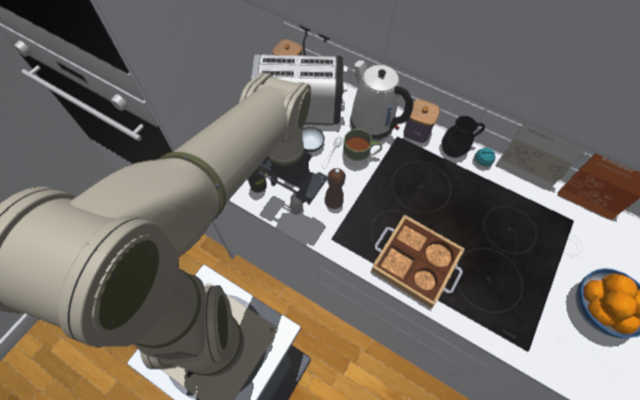

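```bash
python3 - <<'E'
from fit import *
P=world('wrist1'); Q=P.reshape(-1,3); Q=Q[~np.isnan(Q[:,0])]
for n,c in (('shaker',(.421,.0285)),):
    X=Q[(np.hypot(Q[:,0]-c[0],Q[:,1]-c[1])<.04)&(Q[:,2]>.01)&(Q[:,2]<.1)]
    for lo,hi in ((.015,.06),(.07,.1)):
        B=X[(X[:,2]>lo)&(X[:,2]<hi)]; print(len(B),np.round(circ(B[:,:2],),4),(B.max(0)+B.min(0))/2)
X=Q[(abs(Q[:,0]-.43)<.06)&(abs(Q[:,1]-.315)<.06)&(Q[:,2]>.008)&(Q[:,2]<.03)]
print('match',len(X),cv2.minAreaRect((X[:,:2]*1000).astype(np.float32)))
st()
E
python3 -m pendant '[{"dp":[3,-7,0],"angular":[0,0,0],"jaw":0},{"dp":[3,-7,0],"angular":[0,0,0],"jaw":0},{"dp":[0,0,-20],"angular":[0,0,0],"jaw":0},{"dp":[0,0,-20],"angular":[0,0,0],"jaw":0},{"dp":[0,0,-20],"angular":[0,0,0],"jaw":0},{"dp":[0,0,0],"angular":[0,0,0],"jaw":0},{"dp":[0,0,0],"angular":[0,0,0],"jaw":0}]'
python3 -c "
from h import *
need(421,28.5,100,90)"
```

```text
850 [0.4224 0.0305 0.019 ] [0.41591303 0.03054246 0.03749795]
1497 [0.4204 0.03   0.0113] [0.42236136 0.02961045 0.07992629]
match 2242 ((429.2088317871094, 321.4869689941406), (58.24169921875, 37.32093048095703), 40.47063446044922)
t 1.85 p [415.6  43.1 185.2] phi 90.1 app [ 0.002  0.001 -1.   ] F [ 0.82 -0.03  0.42] w 86.9 j [-0.67 -0.06  0.45  2.13  0.03  1.06  1.34]
time: 2.55
ee_pos: [0.4211, 0.0284, 0.1243]
eef_rot: [0.707, 0.0, -0.0, -0.707]
ft_force: [0.0, -0.5, -0.0]
width: 0.0869
t 2.55 p [421.1  28.4 124.3] phi 90.1 app [-0. -0. -1.] F [ 0.04 -0.49 -0.01] w 86.9 j [-0.64  0.06  0.48  2.18 -0.03  0.91  1.43]
dp mm [ -0.1   0.1 -24.3] rot [ 0.02 -0.   -0.05]
```

```bash
python3 -m pendant '[{"dp":[0.5,0.5,-12],"angular":[0,0,0],"jaw":0},{"dp":[0.5,0.5,-12],"angular":[0,0,0],"jaw":0},{"dp":[0,0,0],"angular":[0,0,0],"jaw":0},{"dp":[0,0,0],"angular":[0,0,0],"jaw":255},{"dp":[0,0,0],"angular":[0,0,0],"jaw":255},{"dp":[0,0,0],"angular":[0,0,0],"jaw":255},{"dp":[0,0,0],"angular":[0,0,0],"jaw":255},{"dp":[0,0,0],"angular":[0,0,0],"jaw":255},{"dp":[0,0,0],"angular":[0,0,0],"jaw":255},{"dp":[0,0,0],"angular":[0,0,0],"jaw":255}]' 20
python3 -c "
from h import *
st()"
```

```text
time: 3.55
ee_pos: [0.4218, 0.0298, 0.0997]
eef_rot: [-0.707, -0.001, 0.001, 0.707]
ft_force: [-0.4, 0.8, -0.1]
width: 0.0401
t 3.55 p [421.8  29.8  99.7] phi 90.1 app [-0.  0. -1.] F [-0.42  0.76 -0.11] w 40.1 j [-0.64  0.11  0.48  2.2  -0.07  0.85  1.46]
```

```bash
python3 -m pendant '[{"dp":[0,0,0],"angular":[0,0,0],"jaw":255},{"dp":[0,0,0],"angular":[0,0,0],"jaw":255},{"dp":[0,0,5],"angular":[0,0,0],"jaw":255},{"dp":[0,0,10],"angular":[0,0,0],"jaw":255},{"dp":[0,0,15],"angular":[0,0,0],"jaw":255},{"dp":[0,0,0],"angular":[0,0,0],"jaw":255},{"dp":[0,0,0],"angular":[0,0,0],"jaw":255}]'
python3 - <<'E'
from h import *
st(); snap('wrist','wrist2')
E
```

```text
time: 4.25
ee_pos: [0.422, 0.03, 0.13]
eef_rot: [-0.707, -0.001, 0.0, 0.707]
ft_force: [-0.1, -0.3, -1.0]
width: 0.0402
t 4.25 p [422.  30. 130.] phi 90.1 app [ 0.001  0.001 -1.   ] F [-0.09 -0.28 -1.04] w 40.2 j [-0.65  0.05  0.48  2.17 -0.03  0.92  1.43]
```

View pics/wrist2.png

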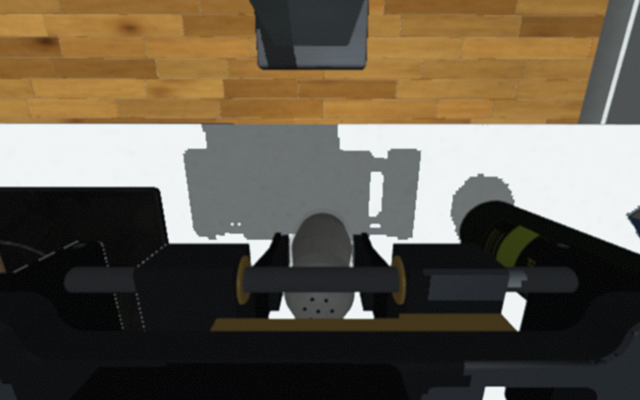

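```bash
python3 -m pendant '[{"dp":[0,0,40],"angular":[0,0,0],"jaw":255},{"dp":[0,0,40],"angular":[0,0,0],"jaw":255},{"dp":[0,-20,40],"angular":[0,0,-4],"jaw":255},{"dp":[0,-40,0],"angular":[0,0,-5],"jaw":255},{"dp":[0,-40,0],"angular":[0,0,-5],"jaw":255},{"dp":[0,-40,0],"angular":[0,0,-5],"jaw":255},{"dp":[0,-40,0],"angular":[0,0,-5],"jaw":255},{"dp":[0,-40,0],"angular":[0,0,-5],"jaw":255},{"dp":[0,-40,0],"angular":[0,0,-5],"jaw":255},{"dp":[0,-40,0],"angular":[0,0,-5],"jaw":255},{"dp":[0,-40,0],"angular":[0,0,-5],"jaw":255},{"dp":[0,-40,0],"angular":[0,0,0],"jaw":255}]'
python3 -c "
from h import *
need(415,-377.5,125)"
```

```text
time: 5.5
ee_pos: [0.4217, -0.3514, 0.2491]
eef_rot: [0.656, -0.265, 0.265, -0.655]
ft_force: [-0.3, 0.0, -0.4]
width: 0.0404
t 5.50 p [ 421.7 -351.4  249.1] phi 46.0 app [-0.  0. -1.] F [-0.31  0.02 -0.4 ] w 40.4 j [-0.17  0.26  0.92  1.76 -0.22  1.23  1.61]
dp mm [  -6.7  -26.1 -124.1]
```

```bash
python3 -m pendant '[{"dp":[-3.5,-13,0],"angular":[0,0,0],"jaw":255},{"dp":[-3,-13,-20],"angular":[0,0,0],"jaw":255},{"dp":[0,0,-30],"angular":[0,0,0],"jaw":255},{"dp":[0,0,-25],"angular":[0,0,0],"jaw":255},{"dp":[0,0,-15],"angular":[0,0,0],"jaw":255},{"dp":[0,0,0],"angular":[0,0,0],"jaw":255},{"dp":[0,0,0],"angular":[0,0,0],"jaw":255}]'
python3 - <<'E'
from fit import *
need(415,-377.5,125); snap('wrist','wrist3'); snap('top','top3')
for t in ('wrist3','top3'):
    P=world(t); z=P[...,2]
    X=P[(abs(P[...,0]-.46)<.12)&(abs(P[...,1]+.34)<.097)&(z>.041)&(z<.052)]
    print(t,len(X),cv2.minAreaRect((X[:,:2]*1000).astype(np.float32)))
E
```

```text
time: 6.2
ee_pos: [0.4155, -0.3764, 0.1602]
eef_rot: [0.656, -0.264, 0.264, -0.656]
ft_force: [0.7, -0.6, -1.0]
width: 0.0404
t 6.20 p [ 415.5 -376.4  160.2] phi 46.1 app [ 0. -0. -1.] F [ 0.67 -0.61 -0.95] w 40.4 j [-0.05  0.4   0.86  1.82 -0.35  1.07  1.74]
dp mm [ -0.5  -1.1 -35.2] 
wrist3 18099 ((459.66717529296875, -335.48681640625), (182.53680419921875, 182.8575897216797), 87.96138000488281)
top3 1346 ((464.38165283203125, -336.3456115722656), (182.78370666503906, 170.50787353515625), 87.8657455444336)
```

View pics/wrist3.png

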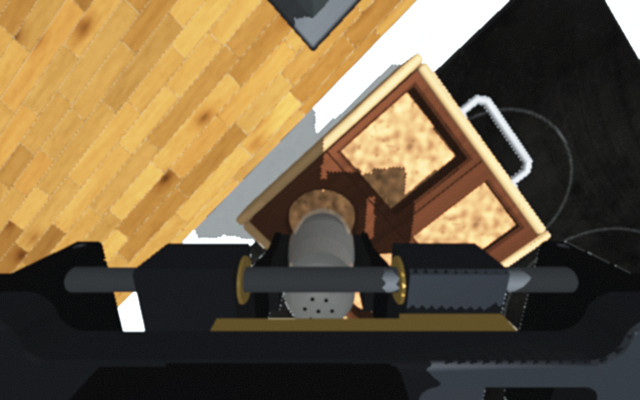

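View pics/top3.png

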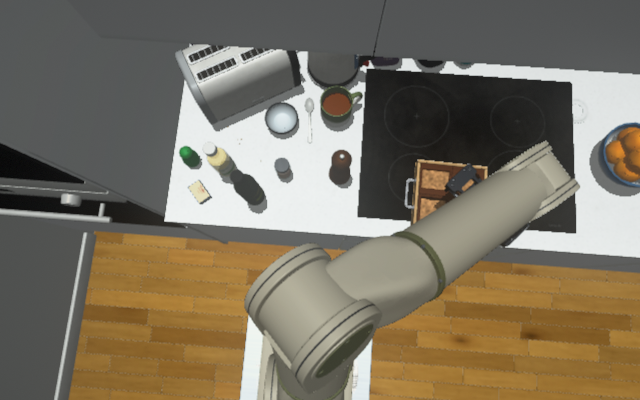

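```bash
python3 -m pendant '[{"dp":[0,0,-10],"angular":[0,0,0],"jaw":255},{"dp":[0,0,-10],"angular":[0,0,0],"jaw":255},{"dp":[0,0,-8],"angular":[0,0,0],"jaw":255},{"dp":[0,0,-3],"angular":[0,0,0],"jaw":255},{"dp":[0,0,-2],"angular":[0,0,0],"jaw":255},{"dp":[0,0,0],"angular":[0,0,0],"jaw":255},{"dp":[0,0,0],"angular":[0,0,0],"jaw":255}]'
python3 -m pendant '[{"dp":[0,0,-1],"angular":[0,0,0],"jaw":255},{"dp":[0,0,0],"angular":[0,0,0],"jaw":255}]'
python3 -m pendant '[{"dp":[0,0,-1],"angular":[0,0,0],"jaw":255},{"dp":[0,0,0],"angular":[0,0,0],"jaw":255}]'
python3 -m pendant '[{"dp":[0,0,-1],"angular":[0,0,0],"jaw":255},{"dp":[0,0,0],"angular":[0,0,0],"jaw":255}]'
```

```text
time: 7.0
ee_pos: [0.4154, -0.3763, 0.1269]
eef_rot: [0.656, -0.264, 0.265, -0.656]
ft_force: [0.4, -0.9, -0.8]
width: 0.0401
time: 7.2
ee_pos: [0.4154, -0.3761, 0.1258]
eef_rot: [-0.656, 0.264, -0.264, 0.656]
ft_force: [-0.6, 0.4, -1.1]
width: 0.0403
time: 7.4
ee_pos: [0.4154, -0.3763, 0.1248]
eef_rot: [-0.656, 0.264, -0.265, 0.656]
ft_force: [0.5, -0.2, -0.6]
width: 0.0402
time: 7.6
ee_pos: [0.4157, -0.3765, 0.1247]
eef_rot: [-0.656, 0.264, -0.265, 0.656]
ft_force: [-2.2, 1.9, 10.2]
width: 0.04
```

```bash
python3 -m pendant '[{"dp":[0,0,0.6],"angular":[0,0,0],"jaw":255},{"dp":[0,0,0],"angular":[0,0,0],"jaw":110},{"dp":[0,0,0],"angular":[0,0,0],"jaw":60},{"dp":[0,0,0],"angular":[0,0,0],"jaw":0},{"dp":[0,0,0],"angular":[0,0,0],"jaw":0},{"dp":[0,0,0],"angular":[0,0,0],"jaw":0},{"dp":[0,0,0],"angular":[0,0,0],"jaw":0}]'
python3 -m pendant '[{"dp":[0,0,15],"angular":[0,0,0],"jaw":0},{"dp":[0,0,30],"angular":[0,0,0],"jaw":0},{"dp":[0,0,40],"angular":[0,0,0],"jaw":0},{"dp":[0,0,40],"angular":[0,0,0],"jaw":0},{"dp":[0,0,0],"angular":[0,0,0],"jaw":0}]'
python3 - <<'E'
from fit import *
st(); snap('wrist','wrist4')
P=world('wrist4'); z=P[...,2]
X=P[(abs(P[...,0]-.46)<.12)&(abs(P[...,1]+.34)<.097)&(z>.041)&(z<.052)]
print(len(X),cv2.minAreaRect((X[:,:2]*1000).astype(np.float32)))
Q=P.reshape(-1,3); X=Q[(np.hypot(Q[:,0]-.416,Q[:,1]+.3767)<.04)&(Q[:,2]>.055)&(Q[:,2]<.13)]
print(len(X),X[:,2].max(),circ(X[X[:,2]<.085][:,:2]),(X.max(0)+X.min(0))/2)
E
```

```text
time: 8.3
ee_pos: [0.4153, -0.3762, 0.1243]
eef_rot: [-0.656, 0.264, -0.264, 0.656]
ft_force: [-0.1, -0.1, -0.2]
width: 0.0803
time: 8.8
ee_pos: [0.4164, -0.3782, 0.2553]
eef_rot: [0.656, -0.262, 0.268, -0.655]
ft_force: [0.5, 0.1, -0.9]
width: 0.0867
t 8.80 p [ 416.4 -378.2  255.3] phi 46.0 app [ 0.007 -0.004 -1.   ] F [ 0.53  0.14 -0.89] w 86.7 j [-0.12  0.29  0.93  1.73 -0.25  1.24  1.67]
12301 ((459.4472961425781, -336.0048522949219), (183.03150939941406, 182.82388305664062), 88.0501480102539)
1614 0.11524269394707953 [ 0.41613346 -0.37624559  0.0191877 ] [ 0.41444493 -0.37408854  0.08519901]
```

View pics/wrist4.png

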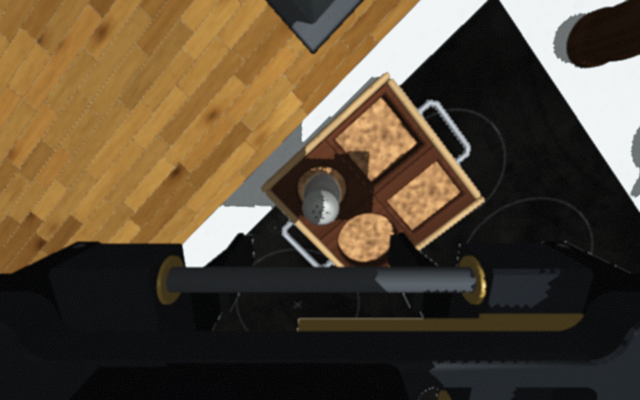

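```bash
python3 -m pendant '[{"dp":[0,0,40],"angular":[0,0,-6],"jaw":0},{"dp":[5,30,40],"angular":[0,0,-6],"jaw":0},{"dp":[5,45,25],"angular":[0,0,-6],"jaw":0},{"dp":[5,45,0],"angular":[0,0,-6],"jaw":0},{"dp":[5,45,0],"angular":[0,0,-6],"jaw":0},{"dp":[5,45,0],"angular":[0,0,-6],"jaw":0},{"dp":[5,45,0],"angular":[0,0,-6],"jaw":0},{"dp":[5,45,0],"angular":[0,0,-6],"jaw":0},{"dp":[5,45,0],"angular":[0,0,-6],"jaw":0},{"dp":[5,45,0],"angular":[0,0,-6],"jaw":0},{"dp":[5,45,0],"angular":[0,0,-6],"jaw":0},{"dp":[5,45,0],"angular":[0,0,-6],"jaw":0}]'
python3 -c "
from h import *
need(498,257,360,-41)"
```

```text
time: 10.05
ee_pos: [0.4685, 0.087, 0.3502]
eef_rot: [-0.386, 0.593, -0.592, 0.386]
ft_force: [0.6, 0.4, 0.3]
width: 0.087
t 10.05 p [468.5  87.  350.2] phi -23.9 app [-0.     0.001 -1.   ] F [0.59 0.4  0.3 ] w 87.0 j [-0.75 -0.05  0.46  1.77  0.02  1.42 -0.71]
dp mm [ 29.5 170.    9.8] rot [ -0.05  -0.02 -17.13]
```

```bash
python3 -m pendant '[{"dp":[7,40,10],"angular":[0,0,-6],"jaw":0},{"dp":[7,40,0],"angular":[0,0,-6],"jaw":0},{"dp":[7,40,0],"angular":[0,0,-5],"jaw":0},{"dp":[8,30,0],"angular":[0,0,0],"jaw":0},{"dp":[0.5,15,0],"angular":[0,0,0],"jaw":0},{"dp":[0,0,0],"angular":[0,0,0],"jaw":0},{"dp":[0,0,0],"angular":[0,0,0],"jaw":0}]'
python3 - <<'E'
from fit import *
need(498,257,360,-41); snap('wrist','wrist5')
P=world('wrist5'); Q=P.reshape(-1,3); Q=Q[~np.isnan(Q[:,0])]
for n,c,bands in (('oil',(.498,.257),((.02,.06),(.06,.115),(.125,.16),(.185,.22))),('dark',(.428,.175),((.02,.1),(.1,.16),(.2,.26)))):
    X=Q[(np.hypot(Q[:,0]-c[0],Q[:,1]-c[1])<.04)&(Q[:,2]>.01)]
    for lo,hi in bands:
        B=X[(X[:,2]>lo)&(X[:,2]<hi)]
        if len(B)>20: print(n,lo,hi,len(B),np.round(circ(B[:,:2]),4),np.round((B.max(0)+B.min(0))/2,4),B[:,2].max())
E
```

```text
time: 10.75
ee_pos: [0.4986, 0.2489, 0.3604]
eef_rot: [0.295, -0.642, 0.643, -0.295]
ft_force: [0.5, -1.0, 0.3]
width: 0.0871
t 10.75 p [498.6 248.9 360.4] phi -40.7 app [ 0. -0. -1.] F [ 0.54 -1.04  0.34] w 87.1 j [-0.87  0.15  0.37  1.55 -0.05  1.45 -1.21]
dp mm [-0.6  8.1 -0.4] rot [ 0.01  0.01 -0.32]
oil 0.02 0.06 90 [0.501  0.259  0.0262] [0.5109 0.2676 0.0402] 0.05974475897259829
oil 0.06 0.115 175 [0.5    0.2591 0.0262] [0.5092 0.2669 0.0879] 0.11496259580541401
oil 0.125 0.16 778 [0.4987 0.2592 0.0198] [0.5002 0.2595 0.1424] 0.1597895024546111
oil 0.185 0.22 869 [0.4992 0.261  0.0109] [0.4981 0.2599 0.196 ] 0.20705372620971907
dark 0.02 0.1 593 [0.4311 0.1765 0.0268] [0.4381 0.1831 0.06  ] 0.09998582302841708
dark 0.1 0.16 818 [0.43   0.1785 0.0265] [0.4365 0.1859 0.13  ] 0.15992045931529092
dark 0.2 0.26 748 [0.4286 0.1816 0.014 ] [0.4298 0.1862 0.2227] 0.24513876700462034
```

View pics/wrist5.png

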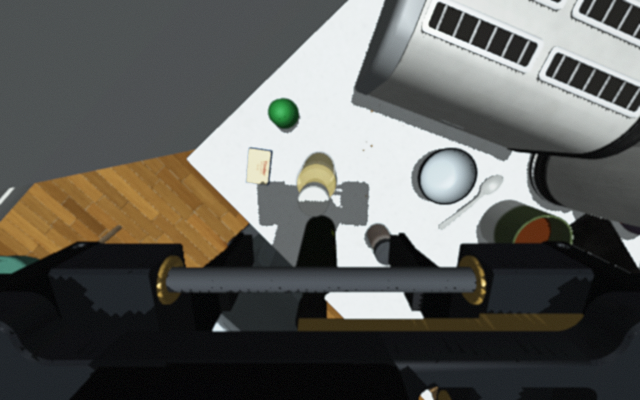

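```bash
python3 -m pendant '[{"dp":[0.5,10,-20],"angular":[0,0,0],"jaw":0},{"dp":[0,0,-40],"angular":[0,0,0],"jaw":0},{"dp":[0,0,-40],"angular":[0,0,0],"jaw":0},{"dp":[0,0,-25],"angular":[0,0,0],"jaw":0},{"dp":[0,0,-10],"angular":[0,0,0],"jaw":0},{"dp":[0,0,0],"angular":[0,0,0],"jaw":0},{"dp":[0,0,0],"angular":[0,0,0],"jaw":0}]'
python3 - <<'E'
from fit import *
need(499,259,209,-41); snap('wrist','wrist6')
E
```

```text
time: 11.5
ee_pos: [0.4997, 0.2601, 0.2273]
eef_rot: [-0.294, 0.643, -0.642, 0.296]
ft_force: [-0.6, 0.4, -0.1]
width: 0.0869
t 11.50 p [499.7 260.1 227.3] phi -40.7 app [ 0.002  0.002 -1.   ] F [-0.59  0.36 -0.09] w 86.9 j [-0.86  0.24  0.35  1.73 -0.09  1.18 -1.2 ]
dp mm [ -0.7  -1.1 -18.3] rot [-0.11  0.13 -0.34]
```

View pics/wrist6.png

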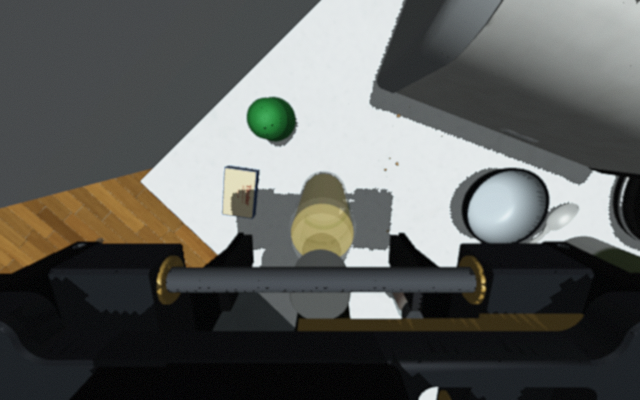

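```bash
python3 -m pendant '[{"dp":[-0.3,-0.6,-8],"angular":[0,0,0],"jaw":0},{"dp":[0,0,-6],"angular":[0,0,0],"jaw":0},{"dp":[0,0,-2],"angular":[0,0,0],"jaw":0},{"dp":[0,0,0],"angular":[0,0,0],"jaw":0},{"dp":[0,0,0],"angular":[0,0,0],"jaw":0}]' 35
python3 -m pendant '[{"dp":[0,0,0],"angular":[0,0,0],"jaw":100},{"dp":[0,0,0],"angular":[0,0,0],"jaw":130},{"dp":[0,0,0],"angular":[0,0,0],"jaw":255},{"dp":[0,0,0],"angular":[0,0,0],"jaw":255},{"dp":[0,0,0],"angular":[0,0,0],"jaw":255},{"dp":[0,0,0],"angular":[0,0,0],"jaw":255},{"dp":[0,0,0],"angular":[0,0,0],"jaw":255},{"dp":[0,0,0],"angular":[0,0,0],"jaw":255}]' 35
python3 -c "
from h import *
st()"
```

```text
time: 12.05
ee_pos: [0.4987, 0.2599, 0.2097]
eef_rot: [-0.295, 0.643, -0.642, 0.296]
ft_force: [-0.1, 0.5, 0.3]
width: 0.0867
time: 12.85
ee_pos: [0.4988, 0.2596, 0.2095]
eef_rot: [-0.295, 0.643, -0.642, 0.296]
ft_force: [0.8, -0.6, -0.1]
width: 0.0412
t 12.85 p [498.8 259.6 209.5] phi -40.6 app [ 0.001  0.001 -1.   ] F [ 0.79 -0.62 -0.14] w 41.2 j [-0.86  0.26  0.35  1.75 -0.1   1.14 -1.19]
```

```bash
python3 -m pendant '[{"dp":[0,0,0],"angular":[0,0,0],"jaw":255},{"dp":[0,0,0],"angular":[0,0,0],"jaw":255},{"dp":[0,0,3],"angular":[0,0,0],"jaw":255},{"dp":[0,0,5],"angular":[0,0,0],"jaw":255},{"dp":[0,0,7],"angular":[0,0,0],"jaw":255},{"dp":[0,0,0],"angular":[0,0,0],"jaw":255},{"dp":[0,0,0],"angular":[0,0,0],"jaw":255}]' 35
python3 - <<'E'
from fit import *
st(); snap('wrist','wrist7'); snap('side','side7')
import cv2
E
```

```text
time: 13.55
ee_pos: [0.4987, 0.26, 0.2248]
eef_rot: [-0.295, 0.643, -0.642, 0.296]
ft_force: [-0.4, 0.9, -5.1]
width: 0.0416
t 13.55 p [498.7 260.  224.8] phi -40.6 app [ 0.001  0.001 -1.   ] F [-0.36  0.86 -5.08] w 41.6 j [-0.86  0.24  0.35  1.74 -0.09  1.17 -1.2 ]
```

View pics/wrist7.png

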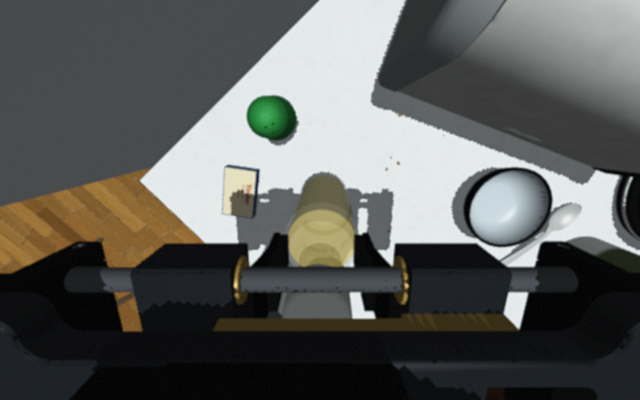

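View pics/side7.png

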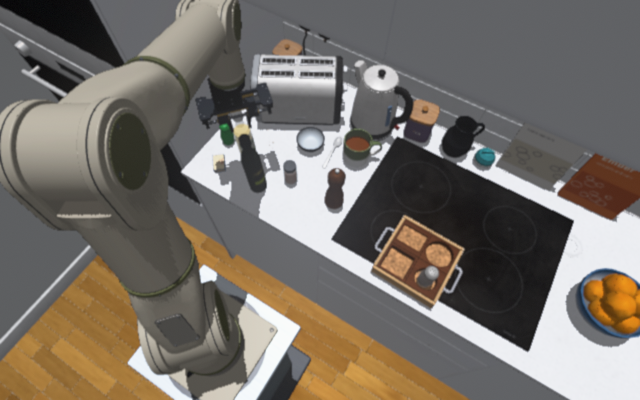

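```bash
python3 -m pendant '[{"dp":[0,0,15],"angular":[0,0,0],"jaw":255},{"dp":[0,0,30],"angular":[0,0,0],"jaw":255},{"dp":[0,0,35],"angular":[0,0,0],"jaw":255},{"dp":[0,0,35],"angular":[0,0,0],"jaw":255},{"dp":[0,0,35],"angular":[0,0,0],"jaw":255},{"dp":[0,0,35],"angular":[0,0,0],"jaw":255},{"dp":[0,0,35],"angular":[0,0,0],"jaw":255},{"dp":[0,0,20],"angular":[0,0,0],"jaw":255},{"dp":[0,0,10],"angular":[0,0,0],"jaw":255},{"dp":[0,0,0],"angular":[0,0,0],"jaw":255}]' 40
python3 -c "
from h import *
st()"
```

```text
time: 14.65
ee_pos: [0.4989, 0.2599, 0.4751]
eef_rot: [-0.295, 0.643, -0.642, 0.296]
ft_force: [-0.9, -0.3, -5.5]
width: 0.0411
t 14.65 p [498.9 259.9 475.1] phi -40.6 app [ 0.002  0.001 -1.   ] F [-0.87 -0.27 -5.49] w 41.1 j [-0.87  0.16  0.37  1.31 -0.06  1.68 -1.22]
```

```bash
python3 -m pendant '[{"dp":[0,-10,0],"angular":[0,0,-2],"jaw":255},{"dp":[-3,-25,0],"angular":[0,0,-4],"jaw":255},{"dp":[-5,-35,0],"angular":[0,0,-4],"jaw":255},{"dp":[-5,-38,0],"angular":[0,0,-4],"jaw":255},{"dp":[-5,-38,0],"angular":[0,0,-4],"jaw":255},{"dp":[-5,-38,0],"angular":[0,0,-4],"jaw":255},{"dp":[-5,-38,0],"angular":[0,0,-4],"jaw":255},{"dp":[-5,-38,0],"angular":[0,0,-4],"jaw":255},{"dp":[-5,-38,0],"angular":[0,0,-4],"jaw":255},{"dp":[-5,-38,0],"angular":[0,0,-4],"jaw":255},{"dp":[-5,-38,0],"angular":[0,0,-4],"jaw":255},{"dp":[-5,-38,0],"angular":[0,0,-4],"jaw":255}]'
python3 -m pendant '[{"dp":[-6,-38,0],"angular":[0,0,-4],"jaw":255},{"dp":[-6,-38,-10],"angular":[0,0,-4],"jaw":255},{"dp":[-6,-30,-30],"angular":[0,0,-4],"jaw":255},{"dp":[-4,-20,-35],"angular":[0,0,-4],"jaw":255},{"dp":[0,-8,-35],"angular":[0,0,0],"jaw":255},{"dp":[0,0,-20],"angular":[0,0,0],"jaw":255},{"dp":[0,0,-10],"angular":[0,0,0],"jaw":255},{"dp":[0,0,0],"angular":[0,0,0],"jaw":255},{"dp":[0,0,0],"angular":[0,0,0],"jaw":255}]'
python3 -c "
from h import *
need(419.5,-293.2,260)"
```

```text
time: 15.85
ee_pos: [0.4443, -0.1543, 0.4731]
eef_rot: [-0.019, 0.707, -0.707, 0.019]
ft_force: [-0.2, -0.1, -5.3]
width: 0.0414
time: 16.75
ee_pos: [0.4238, -0.2862, 0.3352]
eef_rot: [0.078, 0.703, -0.703, -0.077]
ft_force: [-0.7, 0.4, -5.2]
width: 0.0412
t 16.75 p [ 423.8 -286.2  335.2] phi -102.6 app [ 0.002 -0.    -1.   ] F [-0.71  0.4  -5.18] w 41.2 j [-0.38  0.04  0.93  1.73 -0.03  1.39 -1.24]
dp mm [ -4.3  -7.  -75.2]
```

```bash
python3 -m pendant '[{"dp":[-2,-3.5,0],"angular":[0,0,0],"jaw":255},{"dp":[-2.2,-3.5,-15],"angular":[0,0,0],"jaw":255},{"dp":[0,0,-25],"angular":[0,0,0],"jaw":255},{"dp":[0,0,-20],"angular":[0,0,0],"jaw":255},{"dp":[0,0,0],"angular":[0,0,0],"jaw":255},{"dp":[0,0,0],"angular":[0,0,0],"jaw":255}]'
python3 - <<'E'
from fit import *
need(419.5,-293.2,235); snap('wrist','wrist8'); snap('top','top8')
for t in ('wrist8','top8'):
    P=world(t); z=P[...,2]; Q=P.reshape(-1,3); Q=Q[~np.isnan(Q[:,0])]
    X=Q[(abs(Q[:,0]-.42)<.04)&(abs(Q[:,1]+.293)<.04)&(Q[:,2]>.06)]
    for lo,hi in ((.07,.12),(.12,.165)):
        B=X[(X[:,2]>lo)&(X[:,2]<hi)]
        if len(B)>20: print(t,len(B),circ(B[:,:2]))
    X=P[(abs(P[...,0]-.46)<.12)&(abs(P[...,1]+.34)<.097)&(z>.041)&(z<.052)]
    print(t,len(X),cv2.minAreaRect((X[:,:2]*1000).astype(np.float32)))
E
```

```text
time: 17.35
ee_pos: [0.4197, -0.2935, 0.2756]
eef_rot: [-0.078, -0.703, 0.703, 0.077]
ft_force: [0.4, 0.0, -3.7]
width: 0.0417
t 17.35 p [ 419.7 -293.5  275.6] phi -102.6 app [ 0.002 -0.001 -1.   ] F [ 0.37  0.   -3.72] w 41.7 j [-0.35  0.1   0.94  1.82 -0.09  1.26 -1.18]
dp mm [ -0.2   0.3 -40.6] 
wrist8 407 [ 0.42002187 -0.29520979  0.02617471]
wrist8 646 [ 0.41952427 -0.29387484  0.02619819]
wrist8 12761 ((460.5060729980469, -335.9816589355469), (183.0874786376953, 182.6872100830078), 88.04814147949219)
top8 50 [ 0.41884996 -0.29689241  0.02552185]
top8 31 [ 0.41788334 -0.29827952  0.02812057]
top8 353 ((459.8064270019531, -287.7489318847656), (86.89827728271484, 183.76809692382812), 86.97742462158203)
```

View pics/wrist8.png

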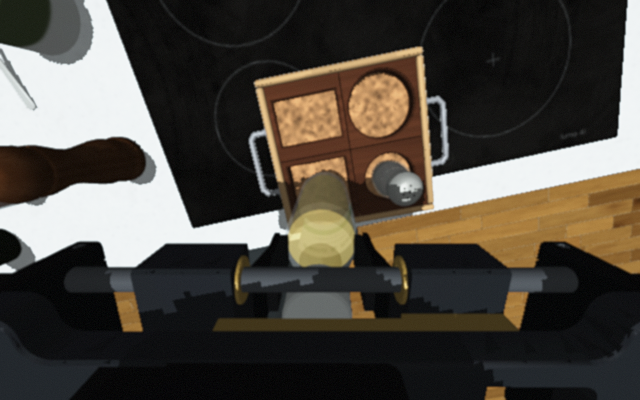

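View pics/top8.png

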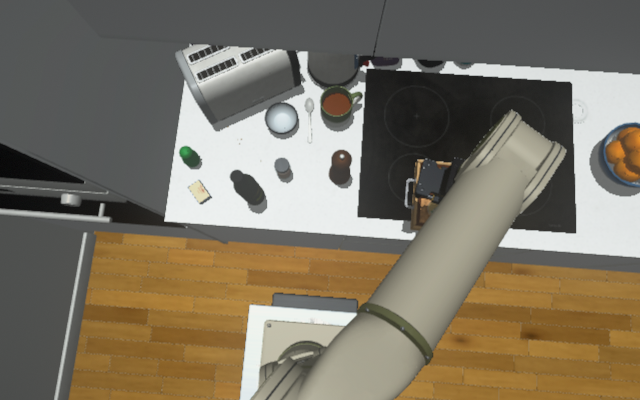

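```bash
python3 -m pendant '[{"dp":[0.5,1,-10],"angular":[0,0,0],"jaw":255},{"dp":[0,0,-10],"angular":[0,0,0],"jaw":255},{"dp":[0,0,-10],"angular":[0,0,0],"jaw":255},{"dp":[0,0,-5],"angular":[0,0,0],"jaw":255},{"dp":[0,0,-3],"angular":[0,0,0],"jaw":255},{"dp":[0,0,0],"angular":[0,0,0],"jaw":255},{"dp":[0,0,0],"angular":[0,0,0],"jaw":255}]'
python3 -m pendant '[{"dp":[0,0,-1],"angular":[0,0,0],"jaw":255},{"dp":[0,0,0],"angular":[0,0,0],"jaw":255}]'
python3 -m pendant '[{"dp":[0,0,-1],"angular":[0,0,0],"jaw":255},{"dp":[0,0,0],"angular":[0,0,0],"jaw":255}]'
```

```text
time: 18.15
ee_pos: [0.4201, -0.2923, 0.2368]
eef_rot: [-0.078, -0.703, 0.703, 0.077]
ft_force: [-0.5, -0.5, -5.1]
width: 0.0411
time: 18.35
ee_pos: [0.4201, -0.2922, 0.2357]
eef_rot: [0.078, 0.703, -0.703, -0.077]
ft_force: [-0.1, -0.2, -5.0]
width: 0.0412
time: 18.55
ee_pos: [0.42, -0.2922, 0.2346]
eef_rot: [-0.078, -0.703, 0.703, 0.077]
ft_force: [-0.3, -0.1, -4.8]
width: 0.0419
```

```bash
python3 -m pendant '[{"dp":[0,0,-1],"angular":[0,0,0],"jaw":255},{"dp":[0,0,0],"angular":[0,0,0],"jaw":255}]'
python3 -m pendant '[{"dp":[0,0,-0.7],"angular":[0,0,0],"jaw":255},{"dp":[0,0,0],"angular":[0,0,0],"jaw":255}]'
```

```text
time: 18.75
ee_pos: [0.4206, -0.2925, 0.2344]
eef_rot: [-0.079, -0.703, 0.703, 0.077]
ft_force: [0.0, 0.1, 5.4]
width: 0.0414
time: 18.95
ee_pos: [0.4209, -0.2927, 0.2344]
eef_rot: [-0.079, -0.703, 0.703, 0.076]
ft_force: [-0.2, 1.0, 11.4]
width: 0.041
```

Contact with the floor at TCP 0.2344 (expected 0.2345). Relieve and open.

```bash
python3 -m pendant '[{"dp":[0,0,0.8],"angular":[0,0,0],"jaw":255},{"dp":[0,0,0],"angular":[0,0,0],"jaw":255},{"dp":[0,0,0],"angular":[0,0,0],"jaw":120},{"dp":[0,0,0],"angular":[0,0,0],"jaw":80},{"dp":[0,0,0],"angular":[0,0,0],"jaw":20},{"dp":[0,0,0],"angular":[0,0,0],"jaw":20},{"dp":[0,0,0],"angular":[0,0,0],"jaw":20},{"dp":[0,0,0],"angular":[0,0,0],"jaw":20}]'
python3 -m pendant '[{"dp":[0,0,10],"angular":[0,0,0],"jaw":20},{"dp":[0,0,25],"angular":[0,0,0],"jaw":20},{"dp":[0,0,40],"angular":[0,0,0],"jaw":20},{"dp":[0,0,40],"angular":[0,0,0],"jaw":20},{"dp":[0,0,0],"angular":[0,0,0],"jaw":20}]'
python3 - <<'E'
from fit import *
st(); snap('side','side9'); snap('wrist','wrist9')
P=world('wrist9'); Q=P.reshape(-1,3); Q=Q[~np.isnan(Q[:,0])]
X=Q[(abs(Q[:,0]-.42)<.04)&(abs(Q[:,1]+.293)<.04)&(Q[:,2]>.06)&(Q[:,2]<.25)]
print(X[:,2].max())
for lo,hi in ((.05,.12),(.12,.165),(.21,.24)):
    B=X[(X[:,2]>lo)&(X[:,2]<hi)]
    if len(B)>20: print(len(B),circ(B[:,:2]))
E
```

```text
time: 19.75
ee_pos: [0.4199, -0.2921, 0.2336]
eef_rot: [0.078, 0.703, -0.703, -0.077]
ft_force: [-0.2, 0.7, -0.3]
width: 0.0761
time: 20.25
ee_pos: [0.4211, -0.2936, 0.3541]
eef_rot: [-0.081, -0.702, 0.703, 0.075]
ft_force: [-0.0, -0.6, -0.2]
width: 0.0796
t 20.25 p [ 421.1 -293.6  354.1] phi -102.6 app [ 0.008 -0.002 -1.   ] F [-0.02 -0.58 -0.23] w 79.6 j [-0.39  0.03  0.95  1.7  -0.03  1.42 -1.23]
0.23210594172249344
243 [ 0.42004237 -0.29319434  0.02613657]
606 [ 0.42056611 -0.2922877   0.02373495]
1139 [ 0.42141084 -0.29099687  0.01103208]
```

View pics/side9.png

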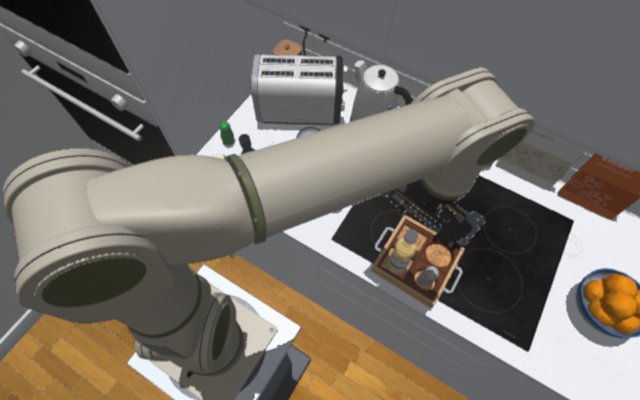

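View pics/wrist9.png

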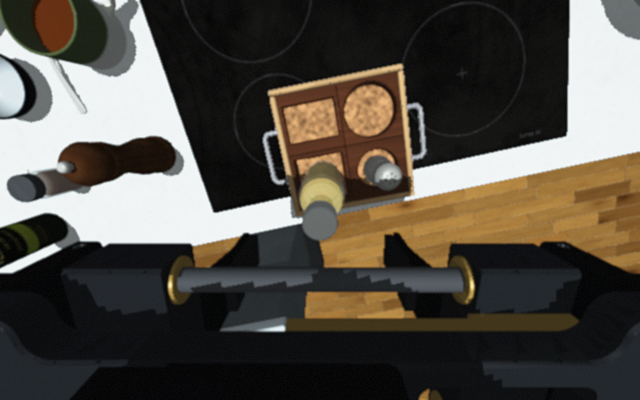

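```bash
python3 -m pendant '[{"dp":[0,0,10],"angular":[0,0,8.5],"jaw":0},{"dp":[0,20,0],"angular":[0,0,8.5],"jaw":0},{"dp":[0,25,0],"angular":[0,0,8.5],"jaw":0},{"dp":[1,25,0],"angular":[0,0,8.5],"jaw":0},{"dp":[1,25,0],"angular":[0,0,8.5],"jaw":0},{"dp":[1,25,0],"angular":[0,0,8.5],"jaw":0},{"dp":[1,25,0],"angular":[0,0,8.5],"jaw":0},{"dp":[1,25,0],"angular":[0,0,8.5],"jaw":0},{"dp":[1,25,0],"angular":[0,0,8.5],"jaw":0},{"dp":[1,25,0],"angular":[0,0,8.5],"jaw":0},{"dp":[1,25,0],"angular":[0,0,8.5],"jaw":0},{"dp":[1,25,0],"angular":[0,0,8.5],"jaw":0}]'
python3 -m pendant '[{"dp":[1,25,0],"angular":[0,0,8.5],"jaw":0},{"dp":[1,25,0],"angular":[0,0,8.5],"jaw":0},{"dp":[1,25,0],"angular":[0,0,8.5],"jaw":0},{"dp":[1,25,0],"angular":[0,0,8.5],"jaw":0},{"dp":[1,25,0],"angular":[0,0,8.5],"jaw":0},{"dp":[1,25,0],"angular":[0,0,8.5],"jaw":0},{"dp":[1,25,0],"angular":[0,0,8.5],"jaw":0},{"dp":[1,25,0],"angular":[0,0,8.5],"jaw":0},{"dp":[1,25,0],"angular":[0,0,8.5],"jaw":0},{"dp":[1,25,0],"angular":[0,0,8.5],"jaw":0}]'
python3 -c "
from h import *
need(441.5,307,350,130.4)"
```

```text
time: 21.55
ee_pos: [0.4284, -0.0212, 0.3578]
eef_rot: [-0.499, 0.502, -0.501, 0.499]
ft_force: [0.6, -0.4, 0.4]
width: 0.0868
time: 22.55
ee_pos: [0.4385, 0.2286, 0.3576]
eef_rot: [0.707, -0.033, 0.032, -0.706]
ft_force: [0.9, 0.5, -0.2]
width: 0.0868
t 22.55 p [438.5 228.6 357.6] phi 84.7 app [-0.003 -0.001 -1.   ] F [ 0.91  0.48 -0.21] w 86.8 j [-1.09 -0.01  0.52  1.71  0.    1.44  0.91]
dp mm [ 3.  78.4 -7.6] rot [ 0.14 -0.1  45.66]
```

```bash
python3 -m pendant '[{"dp":[0,0,0],"angular":[0,0,7.6],"jaw":0},{"dp":[0,0,0],"angular":[0,0,7.6],"jaw":0},{"dp":[0,0,0],"angular":[0,0,7.6],"jaw":0},{"dp":[0,0,0],"angular":[0,0,7.6],"jaw":0},{"dp":[0,0,0],"angular":[0,0,7.6],"jaw":0},{"dp":[0,10,0],"angular":[0,0,7.6],"jaw":0},{"dp":[0,20,0],"angular":[0,0,0],"jaw":0},{"dp":[3,20,-20],"angular":[0,0,0],"jaw":0},{"dp":[0,15,-40],"angular":[0,0,0],"jaw":0},{"dp":[0,0,-40],"angular":[0,0,0],"jaw":0},{"dp":[0,0,0],"angular":[0,0,0],"jaw":0},{"dp":[0,0,0],"angular":[0,0,0],"jaw":0}]'
python3 - <<'E'
from fit import *
need(441.5,307,350,130.4); snap('wrist','wrist10')
P=world('wrist10'); Q=P.reshape(-1,3); Q=Q[~np.isnan(Q[:,0])]
X=Q[(abs(Q[:,0]-.43)<.06)&(abs(Q[:,1]-.315)<.06)&(Q[:,2]>.008)&(Q[:,2]<.03)]
print('match',len(X),cv2.minAreaRect((X[:,:2]*1000).astype(np.float32)),X[:,2].max())
X=Q[(abs(Q[:,0]-.43)<.06)&(abs(Q[:,1]-.4)<.03)&(Q[:,2]>.05)&(Q[:,2]<.2)]
if len(X): print('wall',np.median(X[:,1]),len(X))
E
```

```text
time: 23.75
ee_pos: [0.4418, 0.2931, 0.259]
eef_rot: [0.665, 0.24, -0.242, -0.664]
ft_force: [-0.4, 0.5, 0.8]
width: 0.0871
t 23.75 p [441.8 293.1 259. ] phi 129.9 app [-0.002 -0.002 -1.   ] F [-0.44  0.52  0.77] w 87.1 j [-1.12  0.15  0.5   1.78 -0.07  1.24  1.66]
dp mm [-0.3 13.9 91. ] rot [ 0.12 -0.09  0.54]
match 1253 ((429.965087890625, 322.19488525390625), (56.20758819580078, 35.89466094970703), 40.51127243041992) 0.01796677902638205
wall 0.41117321538079366 2807
```

View pics/wrist10.png

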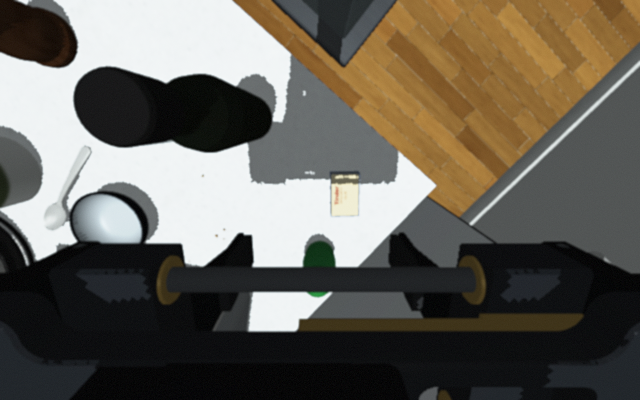

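```bash
python3 -m pendant '[{"dp":[0.5,7,-10],"angular":[0,0,0.5],"jaw":0},{"dp":[0.5,7,-40],"angular":[0,0,0],"jaw":0},{"dp":[0,0,-45],"angular":[0,0,0],"jaw":0},{"dp":[0,0,-45],"angular":[0,0,0],"jaw":0},{"dp":[0,0,-25],"angular":[0,0,0],"jaw":0},{"dp":[0,0,-8],"angular":[0,0,0],"jaw":0},{"dp":[0,0,0],"angular":[0,0,0],"jaw":0},{"dp":[0,0,0],"angular":[0,0,0],"jaw":0}]' 15
python3 - <<'E'
from fit import *
need(442.9,307,74,130.4); snap('wrist','wrist11'); snap('side','side11')
E
```

```text
time: 24.6
ee_pos: [0.444, 0.3077, 0.0875]
eef_rot: [-0.663, -0.245, 0.244, 0.664]
ft_force: [0.4, -0.0, 0.6]
width: 0.0871
t 24.60 p [444.  307.7  87.5] phi 130.5 app [ 0.001  0.001 -1.   ] F [ 0.43 -0.04  0.65] w 87.1 j [-1.07  0.38  0.45  1.91 -0.21  0.89  1.76]
dp mm [ -1.1  -0.7 -13.5] rot [-0.08  0.07 -0.08]
```

View pics/wrist11.png

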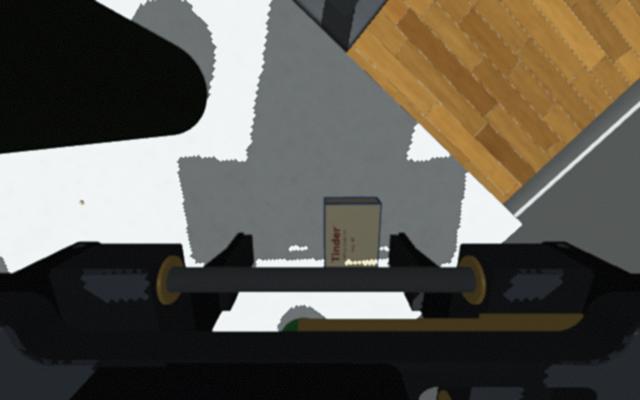

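View pics/side11.png

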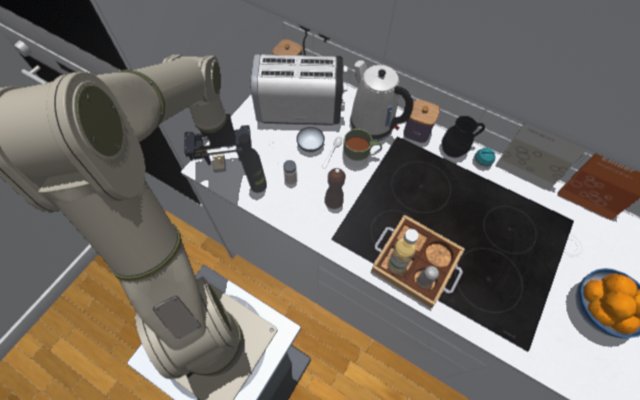

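```bash
python3 -m pendant '[{"dp":[-0.5,-0.5,-8],"angular":[0,0,0],"jaw":0},{"dp":[0,0,-5],"angular":[0,0,0],"jaw":0},{"dp":[0,0,0],"angular":[0,0,0],"jaw":50},{"dp":[0,0,0],"angular":[0,0,0],"jaw":90},{"dp":[0,0,0],"angular":[0,0,0],"jaw":130},{"dp":[0,0,0],"angular":[0,0,0],"jaw":255},{"dp":[0,0,0],"angular":[0,0,0],"jaw":255},{"dp":[0,0,0],"angular":[0,0,0],"jaw":255},{"dp":[0,0,0],"angular":[0,0,0],"jaw":255},{"dp":[0,0,0],"angular":[0,0,0],"jaw":255},{"dp":[0,0,0],"angular":[0,0,0],"jaw":255}]' 15
python3 -m pendant '[{"dp":[0,0,10],"angular":[0,0,0],"jaw":255},{"dp":[0,0,20],"angular":[0,0,0],"jaw":255},{"dp":[0,-10,30],"angular":[0,0,0],"jaw":255},{"dp":[0,-10,40],"angular":[0,0,0],"jaw":255},{"dp":[0,0,0],"angular":[0,0,0],"jaw":255}]'
python3 - <<'E'
from fit import *
st(); snap('wrist','wrist12')
E
```

```text
time: 25.8
ee_pos: [0.4425, 0.3064, 0.0728]
eef_rot: [0.664, 0.244, -0.245, -0.663]
ft_force: [-1.5, 0.4, 0.9]
width: 0.037
time: 26.3
ee_pos: [0.445, 0.2861, 0.1781]
eef_rot: [-0.663, -0.246, 0.242, 0.665]
ft_force: [-0.3, 0.2, -0.6]
width: 0.0371
t 26.30 p [445.  286.1 178.1] phi 130.4 app [ 0.005  0.005 -1.   ] F [-0.32  0.19 -0.62] w 37.1 j [-1.1   0.23  0.5   1.88 -0.12  1.06  1.72]
```

View pics/wrist12.png

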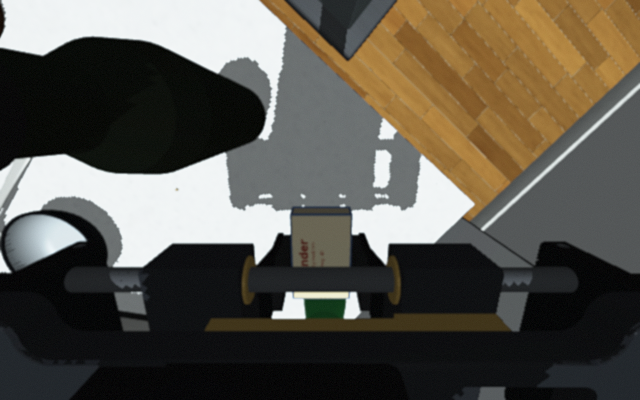

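```bash
python3 -m pendant '[{"dp":[0,-25,45],"angular":[0,0,0],"jaw":255},{"dp":[0,-25,45],"angular":[0,0,0],"jaw":255},{"dp":[0,-28,45],"angular":[0,0,-8],"jaw":255},{"dp":[-2,-28,45],"angular":[0,0,-8.5],"jaw":255},{"dp":[-2,-28,0],"angular":[0,0,-8.5],"jaw":255},{"dp":[-2,-28,0],"angular":[0,0,-8.5],"jaw":255},{"dp":[-2,-28,0],"angular":[0,0,-8.5],"jaw":255},{"dp":[-2,-28,0],"angular":[0,0,-8.5],"jaw":255},{"dp":[-2,-28,0],"angular":[0,0,-8.5],"jaw":255},{"dp":[-2,-28,0],"angular":[0,0,-8.5],"jaw":255},{"dp":[-2,-28,0],"angular":[0,0,-8.5],"jaw":255},{"dp":[-2,-28,0],"angular":[0,0,-8.5],"jaw":255}]'
python3 -m pendant '[{"dp":[-2,-28,0],"angular":[0,0,-8.5],"jaw":255},{"dp":[-2,-28,0],"angular":[0,0,-8.5],"jaw":255},{"dp":[-2,-28,0],"angular":[0,0,-8.5],"jaw":255},{"dp":[-2,-28,0],"angular":[0,0,-8.5],"jaw":255},{"dp":[-2,-14,-40],"angular":[0,0,-8.5],"jaw":255},{"dp":[-2,0,-45],"angular":[0,0,-5],"jaw":255},{"dp":[0,0,-45],"angular":[0,0,0],"jaw":255},{"dp":[0,0,0],"angular":[0,0,0],"jaw":255}]'
python3 - <<'E'
from fit import *
need(410,-170,84,-2)
Q=np.concatenate([world(t).reshape(-1,3) for t in('top0','side0')]); 
X=Q[(abs(Q[:,0]-.41)<.02)&(abs(Q[:,1]+.17)<.03)]; print('hob',np.median(X[:,2]),len(X))
for x in (.36,.37,.38,.39):
  X=Q[(abs(Q[:,0]-x)<.004)&(abs(Q[:,1]+.17)<.03)]; print(x,np.median(X[:,2]),len(X))
E
```

```text
time: 27.55
ee_pos: [0.4242, -0.04, 0.3445]
eef_rot: [0.655, -0.267, 0.266, -0.655]
ft_force: [-0.1, 0.3, 0.2]
width: 0.037
time: 28.35
ee_pos: [0.4095, -0.1643, 0.2106]
eef_rot: [-0.495, 0.509, -0.504, 0.491]
ft_force: [-0.4, 0.5, 0.2]
width: 0.0371
t 28.35 p [ 409.5 -164.3  210.6] phi -1.5 app [-0.009  0.001 -1.   ] F [-0.41  0.54  0.22] w 37.1 j [-0.58 -0.06  0.86  2.06  0.05  1.13  0.22]
dp mm [   0.5   -5.7 -126.6] rot [-0.04 -0.52 -0.48]
hob 0.004862393324596481 652
0.36 -0.2889036709332802 677
0.37 -0.0016740923163454102 199
0.38 -0.00023798774320860083 148
0.39 -0.0003887682837639961 156
```

```bash
python3 -m pendant '[{"dp":[10,0,-20],"angular":[0,0,0],"jaw":255},{"dp":[10,0,-40],"angular":[0,0,0],"jaw":255},{"dp":[0,0,-40],"angular":[0,0,0],"jaw":255},{"dp":[0,0,-20],"angular":[0,0,0],"jaw":255},{"dp":[0,0,-6],"angular":[0,0,0],"jaw":255},{"dp":[0,0,0],"angular":[0,0,0],"jaw":255},{"dp":[0,0,0],"angular":[0,0,0],"jaw":255}]'
python3 -c "
from h import *
need(430,-165,79,-2)"
```

```text
time: 29.05
ee_pos: [0.4338, -0.165, 0.0907]
eef_rot: [0.493, -0.506, 0.507, -0.494]
ft_force: [-0.7, 0.1, 0.4]
width: 0.0368
t 29.05 p [ 433.8 -165.    90.7] phi -1.5 app [ 0.002  0.001 -1.   ] F [-0.66  0.13  0.37] w 36.8 j [-0.5   0.28  0.85  2.12 -0.28  0.85  0.49]
dp mm [ -3.8   0.  -11.7] rot [-0.08  0.13 -0.52]
```

```bash
python3 -m pendant '[{"dp":[-2,0,-6],"angular":[0,0,0],"jaw":255},{"dp":[-1.5,0,-5],"angular":[0,0,0],"jaw":255},{"dp":[0,0,-1],"angular":[0,0,0],"jaw":255},{"dp":[0,0,0],"angular":[0,0,0],"jaw":255}]'
python3 -m pendant '[{"dp":[0,0,0],"angular":[0,0,0],"jaw":120},{"dp":[0,0,0],"angular":[0,0,0],"jaw":80},{"dp":[0,0,0],"angular":[0,0,0],"jaw":80},{"dp":[0,0,10],"angular":[0,0,0],"jaw":80},{"dp":[0,0,30],"angular":[0,0,0],"jaw":40},{"dp":[0,0,40],"angular":[0,0,0],"jaw":40},{"dp":[0,0,40],"angular":[0,0,-5],"jaw":40},{"dp":[0,0,0],"angular":[0,0,0],"jaw":40},{"dp":[0,0,0],"angular":[0,0,0],"jaw":40}]'
python3 - <<'E'
from fit import *
st(); snap('wrist','wrist13')
P=world('wrist13'); Q=P.reshape(-1,3); Q=Q[~np.isnan(Q[:,0])]
X=Q[(abs(Q[:,0]-.43)<.045)&(abs(Q[:,1]+.165)<.045)&(Q[:,2]>.014)&(Q[:,2]<.03)]
print('match',len(X),cv2.minAreaRect((X[:,:2]*1000).astype(np.float32)),np.median(X[:,2]))
X=Q[(abs(Q[:,0]-.47)<.06)&(Q[:,1]>-.242)&(Q[:,1]<-.2)&(Q[:,2]>.015)]
if len(X): print('handle',len(X),X.min(0),X.max(0))
E
```

```text
time: 29.45
ee_pos: [0.4292, -0.1648, 0.0774]
eef_rot: [-0.493, 0.507, -0.506, 0.494]
ft_force: [-2.9, 2.1, 9.2]
width: 0.0372
time: 30.35
ee_pos: [0.4295, -0.1649, 0.198]
eef_rot: [0.47, -0.527, 0.527, -0.472]
ft_force: [-0.1, 0.8, -0.5]
width: 0.0732
t 30.35 p [ 429.5 -164.9  198. ] phi -6.5 app [ 0.003  0.002 -1.   ] F [-0.1   0.77 -0.54] w 73.2 j [-0.65  0.03  0.95  2.04 -0.03  1.09  0.2 ]
match 1891 ((429.0854187011719, -163.93951416015625), (56.24072265625, 36.015316009521484), 88.59684753417969) 0.020877361826510676
handle 333 [ 0.4251321  -0.22921682  0.03099917] [ 0.48170537 -0.20148714  0.20247286]
```

View pics/wrist13.png

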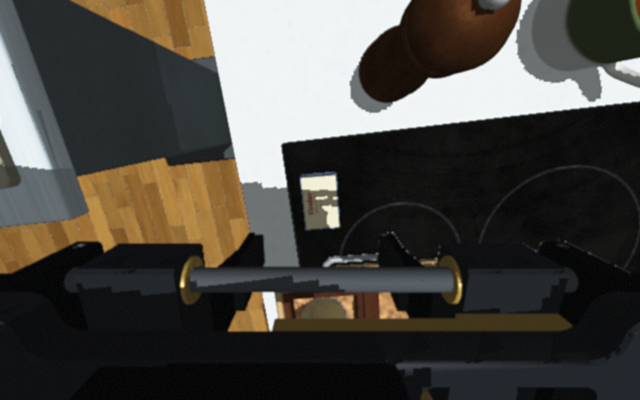

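```bash
python3 -m pendant '[{"dp":[0,0,0],"angular":[0,0,-8.5],"jaw":52},{"dp":[0,0,0],"angular":[0,0,-8.5],"jaw":52},{"dp":[0,0,0],"angular":[0,0,-8.5],"jaw":52},{"dp":[0,0,0],"angular":[0,0,-8.5],"jaw":52},{"dp":[0,0,0],"angular":[0,0,-8.5],"jaw":52},{"dp":[0,0,0],"angular":[0,0,-8.5],"jaw":52},{"dp":[0,0,0],"angular":[0,0,-8.5],"jaw":52},{"dp":[0,0,0],"angular":[0,0,-8.5],"jaw":52},{"dp":[0,0,0],"angular":[0,0,-8.5],"jaw":52},{"dp":[0,1,-30],"angular":[0,0,-8.4],"jaw":52},{"dp":[0,0,-40],"angular":[0,0,0],"jaw":52},{"dp":[0,0,0],"angular":[0,0,0],"jaw":52}]'
python3 - <<'E'
from fit import *
need(429.1,-164,83,-91.4); snap('wrist','wrist14')
E
```

```text
time: 31.6
ee_pos: [0.4254, -0.1636, 0.1224]
eef_rot: [-0.005, -0.706, 0.708, 0.012]
ft_force: [-0.2, 0.8, -0.2]
width: 0.0692
t 31.60 p [ 425.4 -163.6  122.4] phi -91.4 app [-0.01  -0.002 -1.   ] F [-0.18  0.75 -0.24] w 69.2 j [-0.63  0.21  0.98  2.11 -0.21  0.93 -1.13]
dp mm [  3.7  -0.4 -39.4] rot [ 0.12 -0.57 -0.  ]
```

View pics/wrist14.png

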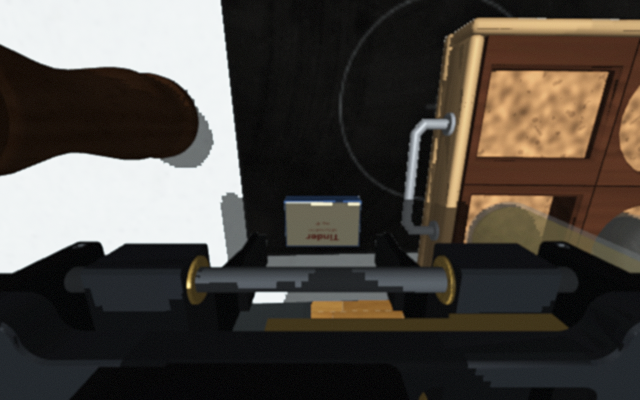

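```bash
python3 -m pendant '[{"dp":[1.5,3.5,0],"angular":[0,0,0],"jaw":52},{"dp":[0,0,-15],"angular":[0,0,0],"jaw":52},{"dp":[0,0,-12],"angular":[0,0,0],"jaw":52},{"dp":[0,0,0],"angular":[0,0,0],"jaw":52},{"dp":[0,0,0],"angular":[0,0,0],"jaw":52}]'
python3 -c "
from h import *
need(429.1,-160,83,-91.4)"
```

```text
time: 32.15
ee_pos: [0.4314, -0.1606, 0.1015]
eef_rot: [0.01, 0.707, -0.707, -0.008]
ft_force: [0.1, 1.0, 0.5]
width: 0.0692
t 32.15 p [ 431.4 -160.6  101.5] phi -91.4 app [ 0.003  0.001 -1.   ] F [0.08 1.01 0.47] w 69.2 j [-0.59  0.26  0.94  2.12 -0.28  0.88 -1.08]
dp mm [ -2.3   0.6 -18.5] rot [-0.03  0.17 -0.01]
```

```bash
python3 -m pendant '[{"dp":[-1.5,0.5,-9],"angular":[0,0,0],"jaw":52},{"dp":[0,0,-9],"angular":[0,0,0],"jaw":52},{"dp":[0,0,0],"angular":[0,0,0],"jaw":52},{"dp":[0,0,0],"angular":[0,0,0],"jaw":90},{"dp":[0,0,0],"angular":[0,0,0],"jaw":255},{"dp":[0,0,0],"angular":[0,0,0],"jaw":255},{"dp":[0,0,0],"angular":[0,0,0],"jaw":255},{"dp":[0,0,0],"angular":[0,0,0],"jaw":255}]' 15
python3 -c "
from h import *
st()"
python3 -m pendant '[{"dp":[0,0,10],"angular":[0,0,0],"jaw":255},{"dp":[0,0,30],"angular":[0,0,0],"jaw":255},{"dp":[0,0,30],"angular":[0,0,0],"jaw":255},{"dp":[0,0,0],"angular":[0,0,0],"jaw":255},{"dp":[0,0,0],"angular":[0,0,0],"jaw":255}]'
python3 - <<'E'
from fit import *
st(); snap('wrist','wrist15')
E
```

```text
time: 32.95
ee_pos: [0.4292, -0.1601, 0.0821]
eef_rot: [0.009, 0.707, -0.707, -0.008]
ft_force: [1.1, 0.1, 2.6]
width: 0.0558
t 32.95 p [ 429.2 -160.1   82.1] phi -91.4 app [ 0.001  0.    -1.   ] F [1.06 0.12 2.64] w 55.8 j [-0.56  0.31  0.91  2.14 -0.33  0.84 -1.04]
time: 33.45
ee_pos: [0.4295, -0.1597, 0.1526]
eef_rot: [0.009, 0.707, -0.707, -0.008]
ft_force: [-0.0, -0.1, -0.7]
width: 0.0556
t 33.45 p [ 429.5 -159.7  152.6] phi -91.4 app [ 0.003  0.001 -1.   ] F [-0.01 -0.11 -0.71] w 55.6 j [-0.69  0.13  1.02  2.09 -0.14  0.98 -1.19]
```

View pics/wrist15.png

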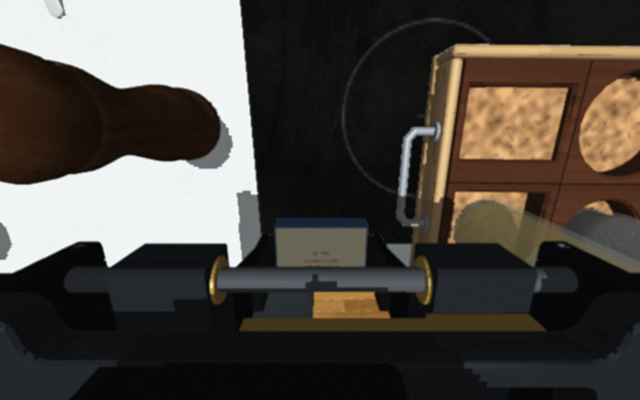

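```bash
python3 -m pendant '[{"dp":[5,0,45],"angular":[0,0,0],"jaw":255},{"dp":[15,0,45],"angular":[0,0,0],"jaw":255},{"dp":[20,0,45],"angular":[0,0,0],"jaw":255},{"dp":[20,-15,32],"angular":[0,0,0],"jaw":255},{"dp":[13,-30,0],"angular":[0,0,-0.7],"jaw":255},{"dp":[0,-35,0],"angular":[0,0,0],"jaw":255},{"dp":[0,-35,-10],"angular":[0,0,0],"jaw":255},{"dp":[0,-20,-40],"angular":[0,0,0],"jaw":255},{"dp":[0,0,-40],"angular":[0,0,0],"jaw":255},{"dp":[0,0,-30],"angular":[0,0,0],"jaw":255},{"dp":[0,0,0],"angular":[0,0,0],"jaw":255},{"dp":[0,0,0],"angular":[0,0,0],"jaw":255}]'
python3 - <<'E'
from fit import *
need(502.7,-296,116,-92.1); snap('wrist','wrist16')
P=world('wrist16'); z=P[...,2]
X=P[(abs(P[...,0]-.46)<.12)&(abs(P[...,1]+.34)<.097)&(z>.041)&(z<.052)]
print(len(X),cv2.minAreaRect((X[:,:2]*1000).astype(np.float32)))
E
```

```text
time: 34.7
ee_pos: [0.5018, -0.2952, 0.1989]
eef_rot: [-0.013, -0.707, 0.707, 0.013]
ft_force: [-0.3, -0.0, 0.5]
width: 0.0557
t 34.70 p [ 501.8 -295.2  198.9] phi -92.1 app [-0.001 -0.    -1.   ] F [-0.28 -0.05  0.49] w 55.7 j [-0.33  0.46  1.    1.73 -0.41  1.18 -0.82]
dp mm [  0.9  -0.8 -82.9] rot [ 0.01 -0.05  0.03]
9204 ((465.6794128417969, -336.0194091796875), (184.00221252441406, 172.24417114257812), 87.8689193725586)
```

View pics/wrist16.png

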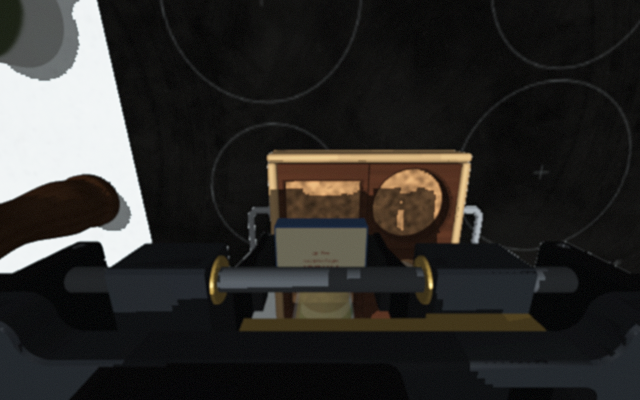

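```bash
python3 -m pendant '[{"dp":[0.5,-0.5,-20],"angular":[0,0,0],"jaw":255},{"dp":[0.5,-0.5,-25],"angular":[0,0,0],"jaw":255},{"dp":[0,0,-18],"angular":[0,0,0],"jaw":255},{"dp":[0,0,-10],"angular":[0,0,0],"jaw":255},{"dp":[0,0,-5],"angular":[0,0,0],"jaw":255},{"dp":[0,0,0],"angular":[0,0,0],"jaw":255},{"dp":[0,0,0],"angular":[0,0,0],"jaw":255}]'
python3 - <<'E'
from fit import *
need(502.7,-296,116,-92.1); snap('wrist','wrist17')
E
```

```text
time: 35.45
ee_pos: [0.5036, -0.2963, 0.1221]
eef_rot: [-0.014, -0.707, 0.707, 0.012]
ft_force: [0.4, -0.4, -0.6]
width: 0.0564
t 35.45 p [ 503.6 -296.3  122.1] phi -92.1 app [ 0.002 -0.001 -1.   ] F [ 0.36 -0.44 -0.58] w 56.4 j [-0.26  0.55  0.92  1.79 -0.51  1.05 -0.76]
dp mm [-0.9  0.3 -6.1] rot [0.03 0.14 0.  ]
```

View pics/wrist17.png

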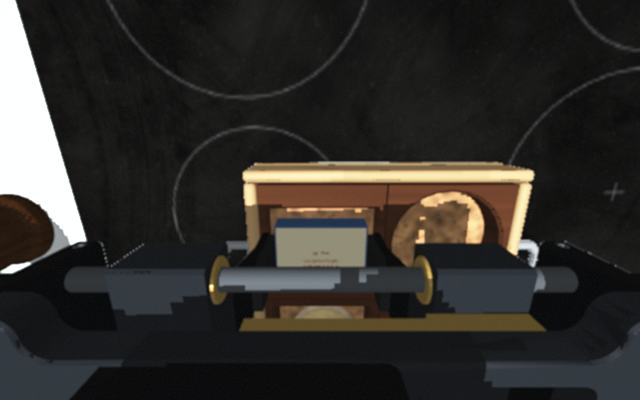

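```bash
python3 -m pendant '[{"dp":[-0.5,0,-3],"angular":[0,0,0],"jaw":255},{"dp":[0,0,-1.5],"angular":[0,0,0],"jaw":255},{"dp":[0,0,0],"angular":[0,0,0],"jaw":255}]'
python3 -m pendant '[{"dp":[0,0,-1],"angular":[0,0,0],"jaw":255},{"dp":[0,0,0],"angular":[0,0,0],"jaw":255}]'
python3 -m pendant '[{"dp":[0,0,-0.5],"angular":[0,0,0],"jaw":255},{"dp":[0,0,0],"angular":[0,0,0],"jaw":255}]'
```

```text
time: 35.8
ee_pos: [0.5025, -0.2959, 0.1163]
eef_rot: [0.013, 0.707, -0.707, -0.013]
ft_force: [0.3, 0.4, -0.1]
width: 0.0558
time: 36.0
ee_pos: [0.5026, -0.2961, 0.1161]
eef_rot: [0.013, 0.707, -0.707, -0.013]
ft_force: [-3.3, 3.1, 8.2]
width: 0.056
time: 36.2
ee_pos: [0.5026, -0.2961, 0.116]
eef_rot: [0.013, 0.707, -0.707, -0.013]
ft_force: [-5.0, 5.2, 13.9]
width: 0.0557
```

Contact at the expected height. Relieve, open, and withdraw.

```bash
python3 -m pendant '[{"dp":[0,0,1.2],"angular":[0,0,0],"jaw":255},{"dp":[0,0,0],"angular":[0,0,0],"jaw":70},{"dp":[0,0,0],"angular":[0,0,0],"jaw":40},{"dp":[0,0,0],"angular":[0,0,0],"jaw":40},{"dp":[0,0,0],"angular":[0,0,0],"jaw":40},{"dp":[0,0,15],"angular":[0,0,0],"jaw":40},{"dp":[0,0,35],"angular":[0,0,0],"jaw":40},{"dp":[0,0,45],"angular":[0,0,0],"jaw":40},{"dp":[0,0,45],"angular":[0,0,0],"jaw":0},{"dp":[0,0,45],"angular":[0,0,0],"jaw":0},{"dp":[0,0,40],"angular":[0,0,0],"jaw":0},{"dp":[0,0,0],"angular":[0,0,0],"jaw":0}]'
python3 - <<'E'
from fit import *
st(); snap('wrist','wrist18')
P=world('wrist18'); z=P[...,2]
X=P[(abs(P[...,0]-.503)<.04)&(abs(P[...,1]+.296)<.04)&(z>.05)&(z<.065)]
print(len(X),cv2.minAreaRect((X[:,:2]*1000).astype(np.float32)),np.median(X[:,2]))
X=P[(abs(P[...,0]-.46)<.12)&(abs(P[...,1]+.34)<.097)&(z>.041)&(z<.052)]
print(len(X),cv2.minAreaRect((X[:,:2]*1000).astype(np.float32)))
E
```

```text
time: 37.4
ee_pos: [0.5033, -0.2978, 0.3474]
eef_rot: [-0.016, -0.706, 0.708, 0.01]
ft_force: [0.3, -1.0, -1.1]
width: 0.0864
t 37.40 p [ 503.3 -297.8  347.4] phi -92.2 app [ 0.009 -0.003 -1.   ] F [ 0.29 -0.95 -1.07] w 86.4 j [-0.39  0.34  1.09  1.54 -0.3   1.44 -0.9 ]
984 ((503.9488525390625, -294.7613220214844), (55.422916412353516, 35.80861282348633), 88.24266052246094) 0.05482037953720889
6883 ((460.4933166503906, -335.81048583984375), (183.10382080078125, 182.6863250732422), 87.93751525878906)
```

View pics/wrist18.png

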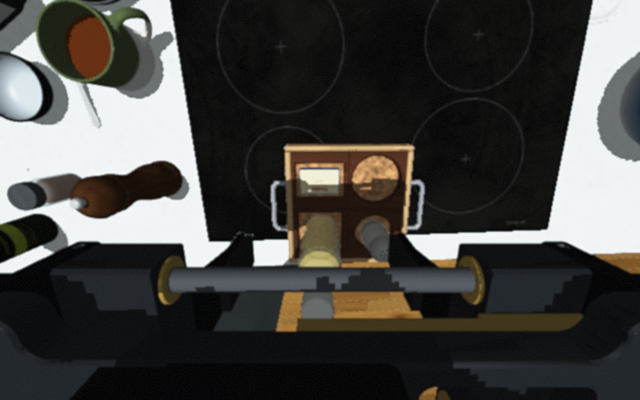

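```bash
python3 -m pendant '[{"dp":[0,20,0],"angular":[0,0,0],"jaw":0},{"dp":[1,40,0],"angular":[0,0,0],"jaw":0},{"dp":[1,45,0],"angular":[0,0,0],"jaw":0},{"dp":[1,45,0],"angular":[0,0,0],"jaw":0},{"dp":[2,45,0],"angular":[0,0,0],"jaw":0},{"dp":[2,40,-20],"angular":[0,0,0],"jaw":0},{"dp":[1,15,-40],"angular":[0,0,0],"jaw":0},{"dp":[0,0,-20],"angular":[0,0,0],"jaw":0},{"dp":[0,0,0],"angular":[0,0,0],"jaw":0},{"dp":[0,0,0],"angular":[0,0,0],"jaw":0}]'
python3 - <<'E'
from fit import *
need(511,-46.5,191); snap('wrist','wrist19')
P=world('wrist19'); Q=P.reshape(-1,3); Q=Q[~np.isnan(Q[:,0])]
X=Q[(np.hypot(Q[:,0]-.51,Q[:,1]+.047)<.045)&(Q[:,2]>.015)&(Q[:,2]<.19)]
for lo,hi in ((.015,.05),(.06,.11),(.115,.14),(.14,.157),(.16,.18)):
    B=X[(X[:,2]>lo)&(X[:,2]<hi)]
    if len(B)>20: print(lo,hi,len(B),np.round(circ(B[:,:2]),4),np.round((B.max(0)+B.min(0))/2,4),B[:,2].max())
E
```

```text
time: 38.45
ee_pos: [0.5104, -0.0467, 0.2615]
eef_rot: [-0.014, -0.707, 0.707, 0.013]
ft_force: [0.6, 0.2, -0.0]
width: 0.0869
t 38.45 p [510.4 -46.7 261.5] phi -92.2 app [ 0.    -0.001 -1.   ] F [ 0.58  0.16 -0.  ] w 86.9 j [-0.95  0.14  1.04  1.84 -0.13  1.23 -1.48]
dp mm [  0.6   0.2 -70.5] 
0.015 0.05 262 [ 0.5097 -0.0462  0.0258] [ 0.5212 -0.0457  0.0325] 0.04999478590634732
0.06 0.11 265 [ 0.5079 -0.046   0.0221] [ 0.5235 -0.0459  0.0717] 0.08336467420694821
0.115 0.14 226 [ 0.5109 -0.0458  0.0244] [ 0.5163 -0.0472  0.1276] 0.13999372471323415
0.14 0.157 1952 [ 0.513  -0.0458  0.0185] [ 0.5121 -0.0457  0.1485] 0.15699755870158866
0.16 0.18 220 [ 0.5134 -0.0458  0.0041] [ 0.5131 -0.0458  0.1672] 0.17154164954680876
```

View pics/wrist19.png

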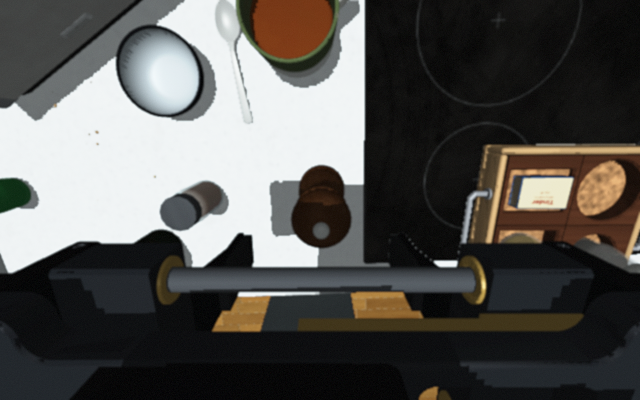

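```bash
python3 -m pendant '[{"dp":[1,0.5,-30],"angular":[0,0,0],"jaw":0},{"dp":[0.5,0,-25],"angular":[0,0,0],"jaw":0},{"dp":[0,0,-15],"angular":[0,0,0],"jaw":0},{"dp":[0,0,0],"angular":[0,0,0],"jaw":0},{"dp":[0,0,0],"angular":[0,0,0],"jaw":0},{"dp":[0,0,0],"angular":[0,0,0],"jaw":80},{"dp":[0,0,0],"angular":[0,0,0],"jaw":255},{"dp":[0,0,0],"angular":[0,0,0],"jaw":255},{"dp":[0,0,0],"angular":[0,0,0],"jaw":255},{"dp":[0,0,0],"angular":[0,0,0],"jaw":255},{"dp":[0,0,0],"angular":[0,0,0],"jaw":255},{"dp":[0,0,0],"angular":[0,0,0],"jaw":255}]' 30
python3 -c "
from h import *
st()"
python3 -m pendant '[{"dp":[0,0,3],"angular":[0,0,0],"jaw":255},{"dp":[0,0,10],"angular":[0,0,0],"jaw":255},{"dp":[0,0,15],"angular":[0,0,0],"jaw":255},{"dp":[0,0,0],"angular":[0,0,0],"jaw":255},{"dp":[0,0,0],"angular":[0,0,0],"jaw":255}]'
python3 - <<'E'
from fit import *
st(); snap('wrist','wrist20')
E
```

```text
time: 39.7
ee_pos: [0.5122, -0.0456, 0.1912]
eef_rot: [-0.013, -0.707, 0.707, 0.013]
ft_force: [0.6, -0.3, 0.9]
width: 0.0476
t 39.70 p [512.2 -45.6 191.2] phi -92.1 app [ 0.001 -0.    -1.   ] F [ 0.64 -0.27  0.91] w 47.6 j [-0.88  0.26  1.    1.92 -0.24  1.1  -1.39]
time: 40.2
ee_pos: [0.5124, -0.0453, 0.2198]
eef_rot: [0.014, 0.707, -0.707, -0.012]
ft_force: [-0.5, 0.5, -2.6]
width: 0.0469
t 40.20 p [512.4 -45.3 219.8] phi -92.1 app [ 0.002  0.001 -1.   ] F [-0.46  0.54 -2.61] w 46.9 j [-0.91  0.21  1.03  1.89 -0.2   1.15 -1.42]
```

View pics/wrist20.png

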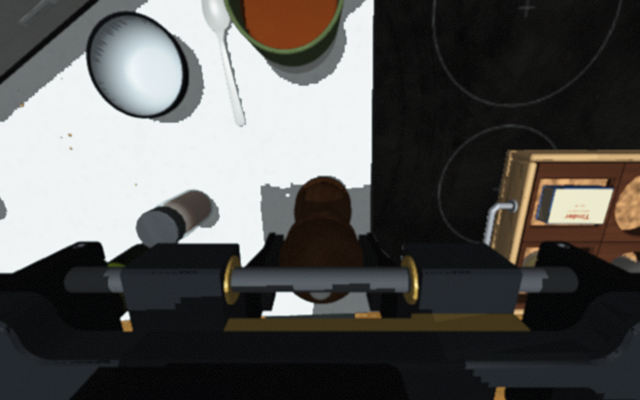

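```bash
python3 -m pendant '[{"dp":[0,0,35],"angular":[0,0,0],"jaw":255},{"dp":[2,-10,40],"angular":[0,0,0],"jaw":255},{"dp":[3,-25,35],"angular":[0,0,-4],"jaw":255},{"dp":[0,-35,0],"angular":[0,0,-5],"jaw":255},{"dp":[0,-38,0],"angular":[0,0,-5],"jaw":255},{"dp":[0,-38,0],"angular":[0,0,-5],"jaw":255},{"dp":[0,-38,0],"angular":[0,0,-5],"jaw":255},{"dp":[-3,-38,0],"angular":[0,0,-5],"jaw":255},{"dp":[-4,-38,0],"angular":[0,0,-5],"jaw":255},{"dp":[-4,-38,0],"angular":[0,0,-4],"jaw":255},{"dp":[-4,-25,0],"angular":[0,0,0],"jaw":255},{"dp":[0,-8,0],"angular":[0,0,0],"jaw":255}]'
python3 -m pendant '[{"dp":[0,0,0],"angular":[0,0,0],"jaw":255}]'
python3 -c "
from h import *
need(500,-379,216.5,-130)"
```

```text
time: 41.45
ee_pos: [0.5001, -0.3796, 0.3284]
eef_rot: [-0.244, -0.663, 0.664, 0.244]
ft_force: [0.4, 0.0, -1.4]
width: 0.0476
time: 41.55
ee_pos: [0.5015, -0.3775, 0.3286]
eef_rot: [-0.243, -0.664, 0.664, 0.243]
ft_force: [0.3, -0.7, -2.5]
width: 0.0475
t 41.55 p [ 501.5 -377.5  328.6] phi -130.2 app [-0.    -0.001 -1.   ] F [ 0.29 -0.66 -2.5 ] w 47.5 j [-0.2   0.52  1.13  1.44 -0.46  1.47 -1.36]
dp mm [  -1.5   -1.5 -112.1] rot [ 0.04 -0.02  0.22]
```

```bash
python3 -m pendant '[{"dp":[-0.5,-1.5,-20],"angular":[0,0,0],"jaw":255},{"dp":[0,0,-30],"angular":[0,0,0],"jaw":255},{"dp":[0,0,-20],"angular":[0,0,0],"jaw":255},{"dp":[0,0,-4],"angular":[0,0,0],"jaw":255},{"dp":[0,0,0],"angular":[0,0,0],"jaw":255},{"dp":[0,0,0],"angular":[0,0,0],"jaw":255}]'
python3 - <<'E'
from fit import *
need(500,-379,216.5,-130); snap('wrist','wrist21'); 
P=world('wrist21'); z=P[...,2]; Q=P.reshape(-1,3); Q=Q[~np.isnan(Q[:,0])]
X=Q[(np.hypot(Q[:,0]-.5,Q[:,1]+.379)<.045)&(Q[:,2]>.065)&(Q[:,2]<.19)]
for lo,hi in ((.065,.1),(.1,.13),(.16,.19)):
    B=X[(X[:,2]>lo)&(X[:,2]<hi)]
    if len(B)>20: print(lo,hi,len(B),np.round(circ(B[:,:2]),4))
X=P[(abs(P[...,0]-.46)<.12)&(abs(P[...,1]+.34)<.097)&(z>.041)&(z<.052)]
print(len(X),cv2.minAreaRect((X[:,:2]*1000).astype(np.float32)))
E
```

```text
time: 42.15
ee_pos: [0.5023, -0.3777, 0.2564]
eef_rot: [-0.243, -0.664, 0.665, 0.241]
ft_force: [-0.3, -0.2, -1.6]
width: 0.0474
t 42.15 p [ 502.3 -377.7  256.4] phi -130.0 app [ 0.002 -0.001 -1.   ] F [-0.31 -0.15 -1.65] w 47.4 j [-0.19  0.56  1.09  1.55 -0.51  1.34 -1.32]
dp mm [ -2.3  -1.3 -39.9] rot [0.07 0.12 0.05]
0.065 0.1 385 [ 0.4986 -0.3756  0.0282]
0.1 0.13 884 [ 0.5003 -0.3764  0.0241]
0.16 0.19 577 [ 0.4951 -0.3705  0.0317]
6504 ((460.54144287109375, -336.1596984863281), (182.7300262451172, 182.62982177734375), 87.98455810546875)
```

View pics/wrist21.png

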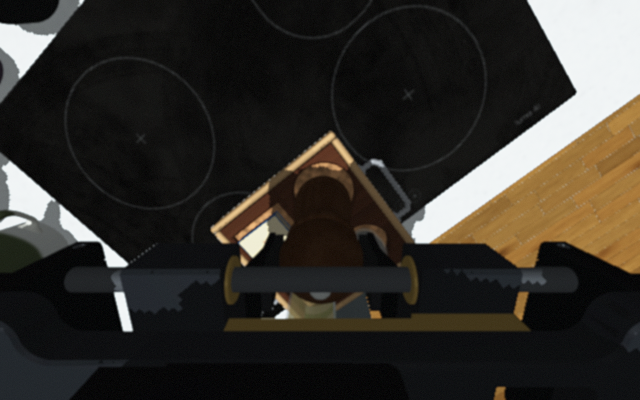

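```bash
python3 -m pendant '[{"dp":[-0.7,-2,-8],"angular":[0,0,0],"jaw":255},{"dp":[0,0,-10],"angular":[0,0,0],"jaw":255},{"dp":[0,0,-10],"angular":[0,0,0],"jaw":255},{"dp":[0,0,-6],"angular":[0,0,0],"jaw":255},{"dp":[0,0,-2],"angular":[0,0,0],"jaw":255},{"dp":[0,0,0],"angular":[0,0,0],"jaw":255},{"dp":[0,0,0],"angular":[0,0,0],"jaw":255}]'
python3 -m pendant '[{"dp":[0,0,-1.5],"angular":[0,0,0],"jaw":255},{"dp":[0,0,0],"angular":[0,0,0],"jaw":255}]'
python3 -m pendant '[{"dp":[0,0,-1],"angular":[0,0,0],"jaw":255},{"dp":[0,0,0],"angular":[0,0,0],"jaw":255}]'
```

```text
time: 42.9
ee_pos: [0.501, -0.3802, 0.2195]
eef_rot: [-0.243, -0.664, 0.664, 0.242]
ft_force: [0.6, -0.5, -1.8]
width: 0.0474
time: 43.1
ee_pos: [0.501, -0.38, 0.2178]
eef_rot: [-0.243, -0.664, 0.664, 0.242]
ft_force: [0.3, -0.2, -1.7]
width: 0.0466
time: 43.3
ee_pos: [0.5009, -0.38, 0.2166]
eef_rot: [-0.243, -0.664, 0.664, 0.242]
ft_force: [-0.4, 0.1, -1.9]
width: 0.0474
```

```bash
python3 -m pendant '[{"dp":[0,0,-1],"angular":[0,0,0],"jaw":255},{"dp":[0,0,0],"angular":[0,0,0],"jaw":255}]'
python3 -m pendant '[{"dp":[0,0,-0.7],"angular":[0,0,0],"jaw":255},{"dp":[0,0,0],"angular":[0,0,0],"jaw":255}]'
```

```text
time: 43.5
ee_pos: [0.5011, -0.3803, 0.2163]
eef_rot: [-0.243, -0.664, 0.664, 0.242]
ft_force: [0.2, 0.7, 3.8]
width: 0.0471
time: 43.7
ee_pos: [0.5013, -0.3806, 0.2162]
eef_rot: [-0.244, -0.664, 0.664, 0.241]
ft_force: [-0.8, 0.7, 9.7]
width: 0.0473
```

```bash
python3 -m pendant '[{"dp":[0,0,0.7],"angular":[0,0,0],"jaw":255},{"dp":[0,0,0],"angular":[0,0,0],"jaw":100},{"dp":[0,0,0],"angular":[0,0,0],"jaw":60},{"dp":[0,0,0],"angular":[0,0,0],"jaw":20},{"dp":[0,0,0],"angular":[0,0,0],"jaw":20},{"dp":[0,0,0],"angular":[0,0,0],"jaw":20},{"dp":[0,0,10],"angular":[0,0,0],"jaw":20},{"dp":[0,0,25],"angular":[0,0,0],"jaw":20},{"dp":[0,0,40],"angular":[0,0,0],"jaw":20},{"dp":[0,0,40],"angular":[0,0,0],"jaw":20},{"dp":[0,0,30],"angular":[0,0,0],"jaw":20},{"dp":[0,0,0],"angular":[0,0,0],"jaw":20}]'
python3 -m pendant '[{"dp":[0,45,10],"angular":[0,0,4],"jaw":20},{"dp":[0,45,10],"angular":[0,0,4],"jaw":20},{"dp":[0,45,0],"angular":[0,0,4],"jaw":20},{"dp":[0,45,0],"angular":[0,0,4],"jaw":20},{"dp":[0,45,0],"angular":[0,0,4],"jaw":20},{"dp":[0,45,0],"angular":[0,0,4],"jaw":20},{"dp":[0,0,0],"angular":[0,0,0],"jaw":20},{"dp":[0,0,0],"angular":[0,0,0],"jaw":20}]'
python3 - <<'E'
from fit import *
st(); snap('wrist','wrist22'); snap('side','side22'); snap('top','top22')
E
```

```text
time: 44.9
ee_pos: [0.5011, -0.3814, 0.3657]
eef_rot: [-0.245, -0.663, 0.665, 0.24]
ft_force: [-0.9, -0.8, 0.1]
width: 0.0802
time: 45.7
ee_pos: [0.5009, -0.1086, 0.3807]
eef_rot: [0.098, 0.701, -0.7, -0.098]
ft_force: [-0.1, -1.0, 0.6]
width: 0.0802
t 45.70 p [ 500.9 -108.6  380.7] phi -105.9 app [ 0.001  0.001 -1.   ] F [-0.07 -0.96  0.59] w 80.2 j [-1.04  0.02  1.21  1.65 -0.02  1.48 -1.68]
```

View pics/wrist22.png

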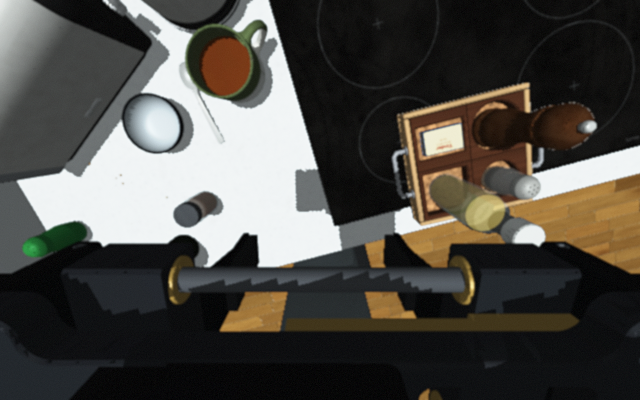

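View pics/side22.png

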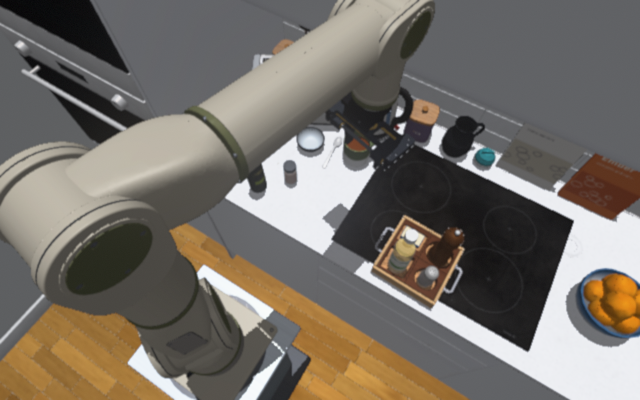

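View pics/top22.png

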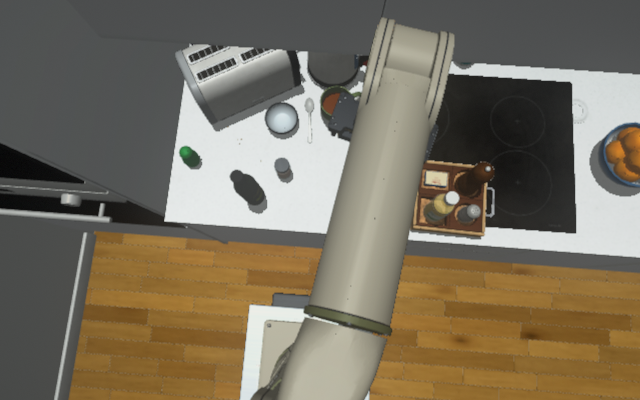

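Run:
```python
from fit import *
for t in ('wrist22','top22','side22'):
    P=world(t); z=P[...,2]; Q=P.reshape(-1,3); Q=Q[~np.isnan(Q[:,0])]
    X=P[(abs(P[...,0]-.46)<.12)&(abs(P[...,1]+.34)<.097)&(z>.041)&(z<.052)]
    print(t,'caddy',len(X),cv2.minAreaRect((X[:,:2]*1000).astype(np.float32)))
    for n,c,R_,bands in (('mill',(.5,-.379),.045,((.055,.08),(.09,.13),(.14,.165),(.185,.2))),('shaker',(.416,-.376),.035,((.06,.09),(.1,.125))),('oil',(.42,-.293),.04,((.06,.14),(.15,.175),(.215,.24))),('dark',(.43,.176),.05,((.02,.1),(.1,.16),(.23,.26))),('spice',(.5,.101),.04,((.02,.06),(.075,.1)))):
        X=Q[(np.hypot(Q[:,0]-c[0],Q[:,1]-c[1])<R_)&(Q[:,2]<.26)]
        if len(X)<10: continue
        print(' ',n,'ztop %.4f'%X[:,2].max(),end=' ')
        for lo,hi in bands:
            B=X[(X[:,2]>lo)&(X[:,2]<hi)]
            if len(B)>12: print((lo,hi),len(B),np.round(circ(B[:,:2]),4),end=' ')
        print()
    X=P[(abs(P[...,0]-.503)<.04)&(abs(P[...,1]+.296)<.04)&(z>.051)&(z<.062)]
    if len(X)>10: print('  match',len(X),cv2.minAreaRect((X[:,:2]*1000).astype(np.float32)),np.median(X[:,2]))
```

```text
wrist22 caddy 6484 ((460.9115295410156, -335.4664611816406), (183.0490264892578, 182.10513305664062), 87.9942855834961)
  mill ztop 0.1964 (0.055, 0.08) 514 [ 0.4983 -0.3779  0.0253] (0.09, 0.13) 630 [ 0.4989 -0.3791  0.0196] (0.14, 0.165) 663 [ 0.5    -0.3795  0.0237] (0.185, 0.2) 175 [ 0.501  -0.3786  0.0041] 
  shaker ztop 0.1151 (0.06, 0.09) 480 [ 0.4168 -0.3763  0.0186] (0.1, 0.125) 528 [ 0.4187 -0.3737  0.011 ] 
  oil ztop 0.2321 (0.06, 0.14) 1058 [ 0.42   -0.293   0.0262] (0.15, 0.175) 910 [ 0.4208 -0.2908  0.0201] (0.215, 0.24) 798 [ 0.4233 -0.2882  0.0102] 
  dark ztop 0.0406 (0.02, 0.1) 99 [0.4323 0.1755 0.0264] 
  spice ztop 0.0844 (0.02, 0.06) 326 [0.5032 0.1031 0.0204] (0.075, 0.1) 536 [0.5037 0.1016 0.014 ] 
  match 964 ((503.7744445800781, -295.1108093261719), (57.75575637817383, 36.103477478027344), 87.76643371582031) 0.054855326583329755
top22 caddy 2158 ((457.5888977050781, -337.6700439453125), (183.78305053710938, 183.4790802001953), 87.75814819335938)
  mill ztop 0.1976 (0.055, 0.08) 116 [ 0.4955 -0.38    0.0256] (0.09, 0.13) 104 [ 0.4968 -0.3813  0.0201] (0.14, 0
[... 905 characters left out ...]
7 [ 0.4975 -0.3805  0.0193] (0.14, 0.165) 94 [ 0.4989 -0.3814  0.0237] (0.185, 0.2) 29 [ 0.4978 -0.3828  0.0049] 
  shaker ztop 0.1163 (0.06, 0.09) 113 [ 0.4161 -0.3777  0.0191] (0.1, 0.125) 147 [ 0.4134 -0.378   0.0115] 
  oil ztop 0.2336 (0.06, 0.14) 240 [ 0.419  -0.2944  0.0263] (0.15, 0.175) 198 [ 0.4178 -0.2934  0.0207] (0.215, 0.24) 160 [ 0.4158 -0.2921  0.0112] 
  dark ztop 0.1382 (0.02, 0.1) 248 [0.4314 0.1742 0.026 ] (0.1, 0.16) 93 [0.4309 0.1771 0.0271] 
  spice ztop 0.0866 (0.02, 0.06) 97 [0.5023 0.1012 0.02  ] (0.075, 0.1) 132 [0.5015 0.1004 0.0142] 
  match 108 ((502.193603515625, -296.6402587890625), (55.73891067504883, 37.72505187988281), 87.34256744384766) 0.05415335561672019
```

```bash
python3 -m pendant '[{"dp":[0,0,0],"angular":[0,0,0],"jaw":20},{"dp":[0,0,0],"angular":[0,0,0],"jaw":20},{"dp":[0,0,0],"angular":[0,0,0],"jaw":20}]'
python3 -c "
from bench import *
print(close_job())"
```

```text
time: 46.15
ee_pos: [0.5008, -0.1108, 0.3806]
eef_rot: [-0.1, -0.7, 0.7, 0.099]
ft_force: [-0.8, 0.3, -0.2]
width: 0.0799
the job is handed in; nothing more can be done
None
```

The caddy is packed and the job is handed in, at about 46 s of the 120 s allowed. The hand-in reported no verdict.

- **Order and method:** I placed the shaker, oil bottle, matchbox and mill in that order. The shaker and bottle were lowered until the floor of the well was felt (10–11 N), then released at rest. The matchbox was too close to the wall to pick up the way it had to go in. I set it down briefly on the hob, regripped it by its long sides and then placed it.
- **Position in the wells:** The wrist, top and side cameras all put each item within about 4 mm of its well's middle, against 13 mm allowed.
- **Heights:** Measured tops were about 0.196 m (mill), 0.115–0.118 m (shaker), 0.232–0.234 m (oil bottle) and 0.055 m (matchbox). These match everything standing fully down in its well.
- **Kitchen items:** The dark bottle and spice jar read within about 2 mm of where they started, both standing. The gripper was clear of everything at the end.

**Disagreements:**
- The three cameras differ by 2–3 mm on absolute positions, including the middle of the caddy, so I used the wrist camera's values for placing.
- The top camera's outline of the matchbox was spoiled by stray points, so I relied on the other two views for it.
- The shaker's body measured about 40 mm in the gripper, not the listed 44 mm. It was still gripped and set down securely.

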